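Load a U-profile in the weld jig and shut the toggle clamp

ROBOT

A 6-joint arm with a two-finger parallel gripper is mounted at the origin on the work surface. World frame = base frame: x ahead of the robot, y to its left, z up, the work surface at z = 0. Lengths are in m, angles in degrees, forces in N, time in s.
With the tool pointing down it reaches from about 0.25 to 0.725 m from the base axis. Payload 9.7 kg.
Tool frame: the origin (TCP) lies at the very end of the fingers, on their centre line; the grasp point (between the pads) lies 19 mm behind it; x points along the fingers, z is the direction in which the jaws open and shut, and the axes are right-handed (so a half turn about x gives the same grasp; the last joint's range is limited). The gripper opens to 85 mm and grips with 20 to 120 N. Pads are 22 mm wide; open, the fingers measure 114 mm over their backs; the gripper's body (76 mm by 85 mm) begins 54 mm behind the grasp point. The pads swing forward as they close: fully open they stand 13 mm farther back than shut.
Start: joints at [-63.999, 4.979, 10.078, 95.1, 0, 90], TCP at [0.241, -0.494, 0.231] pointing down, gripper open.
Joint ranges: [-179.16, 179.16], [-48.56, 103.87], [-65.8, 70.77], [-126.05, 130.52], [-82.76, 87.17], [-180, 180]. Speed limits (degrees/s): [127.2, 127.2, 147.25, 180, 180, 180].

INTERFACE

Orientations are given as [roll, pitch, yaw] about the fixed x, y, z axes, in that order (R = Rz(yaw) Ry(pitch) Rx(roll)).
In Python, from workcell import sensors, vision, job_done gives the robot as it stands.
- The arm moves only by the tool carry_out, never from a script. Its argument "increments" is a list of rows, each a list of 7 numbers: the turn, a rotation vector about the tool's x, y, z in degrees, then the shift along the tool's x, y, z in mm, then the opening in per cent of the stroke, from 0 (shut) to 100 (fully open). A call has 1 to 12 rows; each row shifts and turns the commanded pose from where the row before left it, along the tool's axes as they then stand; what a row does not reach is not made up. A row lasts 1/8 s, in which the tool goes at most 62.5 mm and 10.7 degrees, less where a joint would pass 70% of its speed; a pose out of reach is approached as far as the arm can. A call is refused whole if a number of a shift passes 62.5 or a number of a turn 10.7, either way. A call with a gripper value outside its range is refused whole. The fingers move at their own pace and stop on an object; "squeeze" is the grip in N (left out, the last holds). Time passes only in rows, so rows that do not move let the fingers close. It gives the time, the measured TCP pose, the force and the opening at its end, in the units of the state.
- sensors.get_obs(): the state, without advancing time (a new reading comes with each control period).
- vision.camera(name): name is "side" or "top" or "wrist"; returns the picture (400x640x3 uint8, red, green, blue); there is no depth.
- vision.calibration(name): a dict with "camera_matrix" (3x3 intrinsics, pixels), "extrinsics" (4x4, takes a point from world to camera coordinates); the wrist camera has in their place "mount" (4x4, takes a point from camera to tool coordinates, whose origin is the TCP and whose axes are the tool frame's). Camera axes: x right, y up, looking along -z (the intrinsics and any distortion apply to the point x, -y, -z); pixel columns grow to the right and rows downward; lengths in m; the calibration is good to about 2 mm. A picture is of the moment at which its call begins: read the wrist's pose just before it. calibration takes no time and is no camera call.
- job_done(): hands the job in, once; it reports no verdict.
The state is a dict: "time": time; "q": joint angles; "qd": joint speeds; "joint_efforts": joint torques, N m; "ee_pos": TCP position; "tcp_rot": TCP orientation; "wrist_force": force on the tool from outside, world axes, zero at the start; "torque": the same for the moment, N m; "opening": finger opening in m.
Only numpy, scipy, OpenCV 4.12 (cv2) and the standard library are available. Lean on these libraries where they do the work, as an engineer would, in place of code of your own. Each camera call takes 0.05 s, during which the arm holds its last target.

TASK

Load the weld jig: turn the short piece of steel U-profile over so that its two legs point down, stand it on the jig's base plate up against both side pins and the end stop, let go, and shut the toggle clamp fully so that its rubber foot holds the profile down. Leave the hammer, brush, square tube and round tin where they lie.

Things in the scene. Friction and masses are not known exactly. Their poses are not given: they have to be found in the camera images.
- channel_mid (a point): Loose workpiece: 120 mm of grey steel U-profile, 50 mm wide over its legs, 40 mm high, 4 mm wall, about 0.46 kg; the same either way round. Point: middle of its 120 x 50 x 40 envelope; mass centre 6 mm nearer the web. Own axes: x along its length, y across its width, z from the web to the open side. Starts lying on its web, open side up. It can stand on a sawn end, 120 mm tall.
- jig: Weld jig fixed to the bench: steel base plate 190 (x) x 280 (y) x 12 mm, origin under its centre. Its y points from the toggle clamp to the empty seat; the clamp works in the plane x = 0. The seat is open at its -x end and +y side. The clamp's fixed stand takes x -28 to 28, y -107 to -25 mm, up to 70 mm above the bench.
- seat (a point): Where the profile's middle point must come: legs down on the base plate, its length along the jig's x, touching the side pins with its -y side and the end stop with its +x end. At x = 0, y = 85 mm of the jig, 32 mm above the bench. Same axes as the jig.
- side_stops (a point): Midway between the two side pins, on the plate's top: round steel pins 12 mm thick, 16 mm high, centres 45 mm either side of this point along the jig's x (78 mm clear between them), at y = 54 mm of the jig. The profile's side bears on them.
- end_stop (a point): End stop: steel block 14 (x) x 30 (y) x 24 mm high. Point: middle of the face the profile's end bears on (at x = 60, y = 85 mm of the jig), half-way up; the face looks to the jig's -x.
- handle_hinge (a point): Axis about which the clamp's hand lever turns (along the jig's x), at y = -87 mm of the jig, 44 mm above the bench. Same axes as the jig.
- handle_grip (a point): Middle of the hand grip of the clamp's lever, 120 mm from handle_hinge, in the plane x = 0 of the jig. The grip spans 60 to 155 mm from the hinge, 14 mm thick along the jig's x, 17 mm deep. Shut, this point lies 116 mm beyond the hinge to the jig's -y, 75 mm above the bench.
- clamp_handle (a joint): Turn of the clamp's hand lever: 0 = fully open, lever nearly upright (1.41 rad above level, leaning to the jig's -y); grows as the lever goes over and down to the jig's -y, away from the seat; 1.15 = fully shut against its stop (0.26 rad above level). Starts at 0 to 0.06. It stays where it is left; about 3 N at the grip moves it, 5 N or so as the foot comes to bear.
- clamp_arm: The clamp's pressing arm, moved by the lever: steel bar 18 mm wide, origin on its pivot (y = -42 mm of the jig, 62 mm above the bench), rubber foot 127 mm from the pivot. Open, it stands about upright, up to 205 mm above the bench, its foot at most 25 mm past the pivot towards the seat. Shut, it lies level and its foot bears on the profile 52 mm above the bench.
- hammer: Bystander: a hammer lying on the bench, about 260 mm long. Origin under its middle.
- brush: Bystander: a brush lying on the bench, about 220 mm long. Origin under its middle.
- tube: Bystander: a 140 mm piece of plain square tube, 40 x 40 mm, lying. Origin under its middle.
- tin: Bystander: a closed round tin, 80 mm across, 70 mm high. Origin under its middle.
Things that resemble listed ones, but are neither listed nor needed, are in the scene too. What is shaped like the part that bears channel_mid but blue, purple or yellow is not meant.

How it is judged:
By the outcome, as a careful person would: the job done as asked, in the order asked, and still so for the second after the job is handed in, with the robot touching nothing.
It also fails if it takes over 72 s, if anything falls off the work surface, if the arm or the gripper's body presses on something with over 40 N, if the wrist force passes 120 N, or if a joint passes its speed limit or range.

## Working session

There is one attempt and no reset: what is moved stays moved. The work goes in short steps, Python scripts to look and compute and a tool call to move; the robot and the scene stay as the last step left them, time stands still between calls to the robot, and variables do not carry over. Pictures are saved under pics/ and viewed, and the job is handed in when it is done.

Besides the shell and the picture viewer there is one more tool, called after ">>>" as name(argument=value, ...), one argument or row to a line, values as JSON. carry_out: Moves the arm, as the interface text tells. Its arguments: {"type":"object","properties":{"increments":{"type":"array"},"squeeze":{"type":"number"}},"required":["increments"]}

```bash
ls -la; mkdir -p pics
cat > h.py <<'E'
import numpy as np, cv2
from workcell import sensors, vision, job_done
from scipy.spatial.transform import Rotation as R
def snap(n,f):
    im=vision.camera(n); cv2.imwrite('pics/'+f,im[:,:,::-1]); return im
E
python3 - <<'E'
from h import *
print(sensors.get_obs())
for n in ['side','top','wrist']:
    print(n,{k:np.round(v,4).tolist() if not isinstance(v,str) else v for k,v in vision.calibration(n).items()})
snap('top','top0.png');snap('side','side0.png')
E
```

```text
total 12
drwxr-xr-x  3 agent agent 4096 Dec  7 13:37 .
drwxr-xr-x 23 root  root  4096 Dec  7 13:37 ..
drwxr-xr-x  2 agent agent 4096 Dec  7 13:37 pics
{'time': 0.0, 'q': array([-6.40001574e+01,  5.00910193e+00,  1.00343413e+01,  9.50994987e+01,
        1.31996672e-04,  8.99995701e+01]), 'qd': array([-0.10833409,  0.08609624,  0.08765196,  0.03994081,  0.017754  ,
        0.0284997 ]), 'joint_efforts': array([ 2.03728094e-03, -5.20386851e+01,  4.64804471e+01,  1.62442907e-02,
        1.16452793e-04,  2.88090272e-07]), 'ee_pos': array([ 0.24100161, -0.49412848,  0.23060123]), 'tcp_rot': array([179.89772642,  89.92574061, 115.89799885]), 'wrist_force': array([-0.08228639, -0.19215575,  0.13927868]), 'torque': array([-0.01910243, -0.00031159, -0.03566422]), 'opening': 0.08541018213810915}
side {'camera_matrix': [[429.7353, 0.0, 320.4198], [0.0, 429.7353, 199.0251], [0.0, 0.0, 1.0]], 'extrinsics': [[-0.7973, -0.6034, 0.0118, 0.4585], [0.4183, -0.5385, 0.7315, -0.2393], [-0.4351, 0.5881, 0.6818, -1.3006], [0.0, 0.0, 0.0, 1.0]]}
top {'camera_matrix': [[391.9806, 0.0, 316.2049], [0.0, 391.9806, 199.6195], [0.0, 0.0, 1.0]], 'extrinsics': [[0.0058, -0.9999, -0.0115, 0.0787], [0.9937, 0.0045, 0.112, -0.5411], [-0.1119, -0.0121, 0.9936, -1.1198], [0.0, 0.0, 0.0, 1.0]]}
wrist {'camera_matrix': [[339.5536, 0.0, 319.4925], [0.0, 339.5536, 202.8257], [0.0, 0.0, 1.0]], 'mount': [[-0.0009, 0.3097, -0.9508, -0.1429], [-0.0004, 0.9508, 0.3097, 0.079], [1.0, 0.0007, -0.0008, 0.0004], [0.0, 0.0, 0.0, 1.0]]}
```

View pics/top0.png

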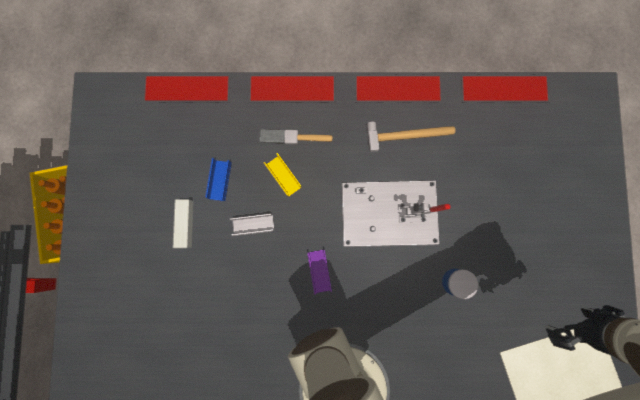

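View pics/side0.png

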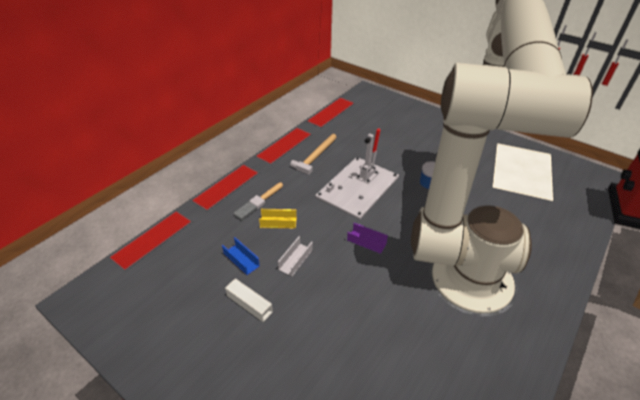

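Candidates for the channel in the top view are the grey U (252,224), blue U (219,180), yellow U (283,175), purple U (319,270) and the pale square tube (182,223). The description fits the grey U at (252,224). I'll check it in a close crop.

Run:
```python
import cv2
a=cv2.imread('pics/top0.png'); s=cv2.imread('pics/side0.png')
cv2.imwrite('pics/c1.png',cv2.resize(a[195:255,215:295],None,fx=10,fy=10,interpolation=cv2.INTER_CUBIC))
cv2.imwrite('pics/c2.png',cv2.resize(a[170:255,335:460],None,fx=6.4,fy=6.4,interpolation=cv2.INTER_CUBIC))
cv2.imwrite('pics/c3.png',cv2.resize(s[120:280,270:410],None,fx=3.7,fy=3.7,interpolation=cv2.INTER_CUBIC))
```

```text
(no output)
```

View pics/c1.png

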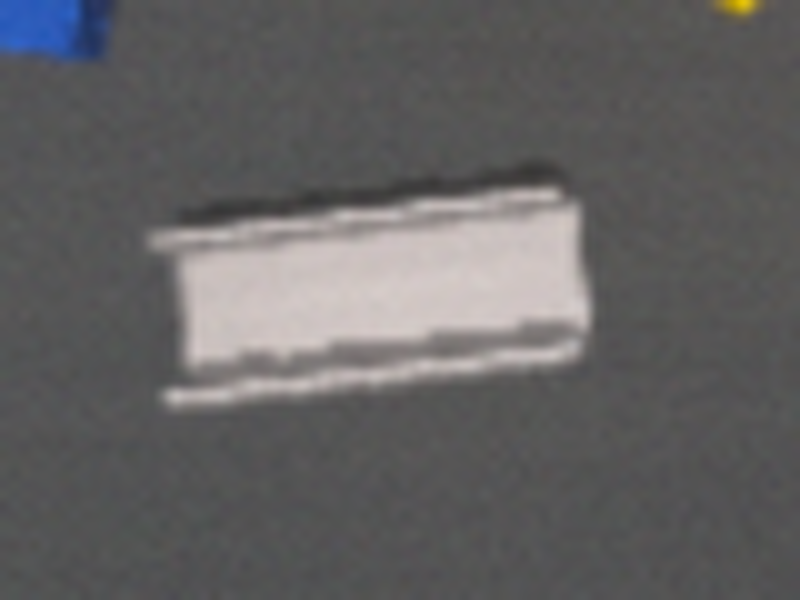

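View pics/c2.png

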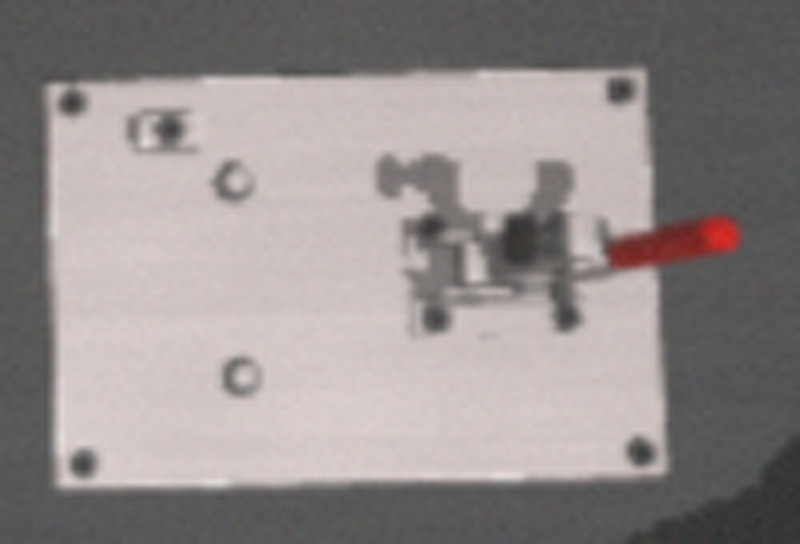

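View pics/c3.png

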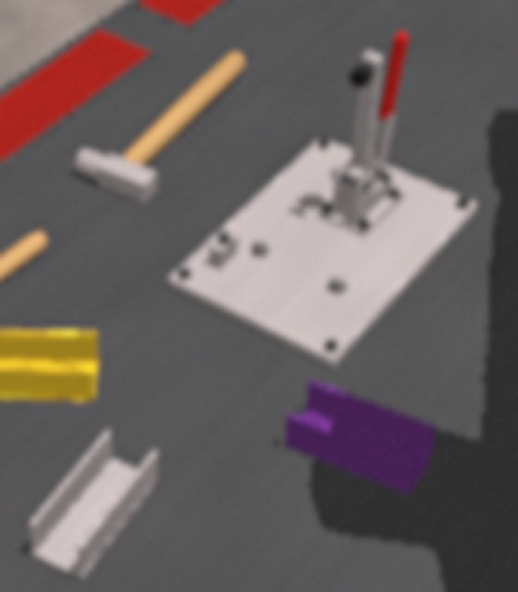

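```bash
cat >> h.py <<'E'
def ray(n,uv,T=None):
    c=vision.calibration(n);K=c['camera_matrix']
    p=cv2.undistortPoints(np.array(uv,float).reshape(-1,1,2),K,c.get('distortion')).reshape(-1,2)
    d=np.c_[p[:,0],-p[:,1],-np.ones(len(p))]
    if n=='wrist':
        M=T@c['mount']
    else: M=np.linalg.inv(c['extrinsics'])
    return M[:3,3], d@M[:3,:3].T
def onz(n,uv,z,T=None):
    o,d=ray(n,uv,T); return o+d*((z-o[2])/d[:,2])[:,None]
def proj(n,P,T=None):
    c=vision.calibration(n);K=c['camera_matrix'];P=np.atleast_2d(P)
    E=np.linalg.inv(T@c['mount']) if n=='wrist' else c['extrinsics']
    q=P@E[:3,:3].T+E[:3,3]; return np.c_[K[0,2]+K[0,0]*q[:,0]/-q[:,2],K[1,2]+K[1,1]*-q[:,1]/-q[:,2]]
def tool(o=None):
    o=o or sensors.get_obs();T=np.eye(4);T[:3,:3]=R.from_euler('xyz',o['tcp_rot'],degrees=True).as_matrix();T[:3,3]=o['ee_pos'];return T
E
python3 - <<'E'
from h import *
def cr(p,off,k): return (np.array(p)+.5)/k-.5+off
ch=onz('top',cr([(148,240),(558,190),(580,350),(168,400)],(215,195),10),.040)
print(ch.round(4),ch.mean(0))
d=ch[1]-ch[0]+ch[2]-ch[3];print('len',np.linalg.norm(d[:2])/2,'yaw',np.degrees(np.arctan2(d[1],d[0])),'w',np.linalg.norm(ch[0]-ch[3]))
j=onz('top',cr([(46,85),(645,70),(665,470),(57,488)],(335,170),6.4),.012)
print(j.round(4),j.mean(0))
d=j[0]-j[1]+j[3]-j[2];print('len',np.linalg.norm(d[:2])/2,'yaw of jig y',np.degrees(np.arctan2(d[1],d[0])))
d=j[0]-j[3]+j[1]-j[2];print('len',np.linalg.norm(d[:2])/2,'yaw of jig x',np.degrees(np.arctan2(d[1],d[0])))
print(vision.calibration('top').keys())
E
```

```text
[[0.4832 0.3333 0.04  ]
 [0.4983 0.2143 0.04  ]
 [0.452  0.2071 0.04  ]
 [0.437  0.3261 0.04  ]] [0.46763192 0.27018195 0.04      ]
len 0.11991075176357939 yaw -82.76722148556728 w 0.04680790398642322
[[ 0.5937  0.0054  0.012 ]
 [ 0.6019 -0.2742  0.012 ]
 [ 0.4162 -0.2781  0.012 ]
 [ 0.4063  0.0007  0.012 ]] [ 0.50452543 -0.13656883  0.012     ]
len 0.2793616617798829 yaw of jig y 91.84984995081174
len 0.18657477199301478 yaw of jig x 1.3343228033484
dict_keys(['camera_matrix', 'extrinsics'])
```

Close crop: the grey U lies open side up, with its leg edges at about (230–271, 213–235) in the top image. In the jig, the end stop is at (361,190), the pins at (371,198) and (372,229), and the clamp and red lever are open. My plan is to grasp it tilted, stand it on a sawn end, re-grasp from the web side, and pitch it down legs-first.

```bash
cat >> h.py <<'E'
def mk(pos,x,z):
    x=np.array(x,float);x/=np.linalg.norm(x);z=np.array(z,float);z-=x*(z@x);z/=np.linalg.norm(z)
    T=np.eye(4);T[:3,:3]=np.c_[x,np.cross(z,x),z];T[:3,3]=pos;return T
def rel(A,B):
    D=np.linalg.inv(A)@B; return np.degrees(R.from_matrix(D[:3,:3]).as_rotvec()).round(1), (D[:3,3]*1000).round(1)
E
python3 - <<'E'
from h import *
T=tool();print(T.round(3))
print(R.from_matrix(T[:3,:3]).as_quat())
E
```

```text
[[-0.001  0.899  0.438  0.241]
 [ 0.001  0.438 -0.899 -0.494]
 [-1.     0.    -0.001  0.231]
 [ 0.     0.     0.     1.   ]]
[ 0.37493779  0.6000154  -0.37448533  0.59930285]
```

>>> carry_out(
  increments=[
    [0,0,0,-40,0,0,100],
    [0,0,0,-40,0,0,100],
    [0,0,0,0,0,0,100],
  ],
)

```text
time: 0.48
ee_pos: [0.2414, -0.4949, 0.3141]
tcp_rot: [-0.4, 89.8, -64.4]
wrist_force: [-0.2, 0.2, 0.2]
opening: 0.0855
```

```bash
cat >> h.py <<'E'
from scipy.spatial.transform import Slerp
def plan(A,B,n,g=100):
    S=Slerp([0,1],R.from_matrix([A[:3,:3],B[:3,:3]]));T=A.copy();out=[]
    for i in range(1,n+1):
        C=np.eye(4);C[:3,:3]=S(i/n).as_matrix();C[:3,3]=A[:3,3]+(B[:3,3]-A[:3,3])*i/n
        w,s=rel(T,C);out.append([*w,*s,g])
        D=np.eye(4);D[:3,:3]=R.from_rotvec(np.radians(w)).as_matrix();D[:3,3]=s/1000;T=T@D
    print('[',', '.join('['+', '.join('%g'%v for v in r)+']' for r in out),']');return T
def az(a): a=np.radians(a);return np.array([np.cos(a),np.sin(a),0])
up=np.array([0,0,1.])
E
cat > lie.py <<'E'
from h import *
h=az(97.2);mid=np.array([.4676,.2702,0])
d=h-up
G=mk(mid+.0014*h+.013*up,d,np.cross(h,up))
def back(T,b): 
    T=T.copy();T[:3,3]-=T[:3,0]*b;return T
E
python3 - <<'E'
from lie import *
A=tool();P=back(G,.16);print(P.round(3))
plan(A,P,14)
E
```

```text
[[-0.089 -0.089  0.992  0.482]
 [ 0.702  0.702  0.125  0.159]
 [-0.707  0.707 -0.     0.126]
 [ 0.     0.     0.     1.   ]]
[ [-4.8, 2, 2.8, 13.3, 35.9, -34.5, 100], [-4.8, 2, 2.8, 16.2, 37.9, -31, 100], [-4.8, 2, 2.8, 19.1, 39.5, -27, 100], [-4.8, 2, 2.8, 22, 40.6, -23, 100], [-4.8, 2, 2.8, 24.7, 41.2, -18.7, 100], [-4.8, 2, 2.8, 27.3, 41.3, -14.4, 100], [-4.8, 2.1, 2.8, 29.7, 41, -9.9, 100], [-4.8, 2, 2.7, 32, 40.1, -5.4, 100], [-4.8, 2, 2.8, 34, 38.7, -1, 100], [-4.8, 2, 2.8, 35.8, 37, 3.5, 100], [-4.8, 2, 2.8, 37.3, 34.7, 7.7, 100], [-4.8, 2, 2.8, 38.6, 32.1, 11.9, 100], [-4.8, 2, 2.8, 39.6, 28.9, 15.8, 100], [-4.8, 2, 2.8, 40.4, 25.6, 19.4, 100] ]
```

>>> carry_out(
  increments=[
    [-4.8,2,2.8,13.3,35.9,-34.5,100],
    [-4.8,2,2.8,16.2,37.9,-31,100],
    [-4.8,2,2.8,19.1,39.5,-27,100],
    [-4.8,2,2.8,22,40.6,-23,100],
    [-4.8,2,2.8,24.7,41.2,-18.7,100],
    [-4.8,2,2.8,27.3,41.3,-14.4,100],
    [-4.8,2.1,2.8,29.7,41,-9.9,100],
    [-4.8,2,2.7,32,40.1,-5.4,100],
    [-4.8,2,2.8,34,38.7,-1,100],
    [-4.8,2,2.8,35.8,37,3.5,100],
  ],
)

```text
time: 1.72
ee_pos: [0.4124, -0.0248, 0.1771]
tcp_rot: [101.1, 56.5, 86.7]
wrist_force: [1.4, 0.1, -0.6]
opening: 0.0851
```

Run:
```python
from lie import *
o=sensors.get_obs();print(o['q'].round(1),o['ee_pos'].round(4))
plan(tool(),back(G,.16),6)
```

```text
[-24.3  -6.  -12.5  96.8  31.   76.5] [ 0.4124 -0.0248  0.1771]
[ [-3.2, 1.3, 1.8, 24.3, 22.9, 5.4, 100], [-3.2, 1.3, 1.8, 25, 21.8, 7.3, 100], [-3.2, 1.3, 1.8, 25.3, 20.5, 9, 100], [-3.2, 1.3, 1.8, 25.8, 19.2, 10.7, 100], [-3.2, 1.3, 1.8, 26.1, 17.8, 12.3, 100], [-3.2, 1.3, 1.9, 26.4, 16.1, 13.8, 100] ]
```

>>> carry_out(
  increments=[
    [-3.2,1.3,1.8,24.3,22.9,5.4,100],
    [-3.2,1.3,1.8,25,21.8,7.3,100],
    [-3.2,1.3,1.8,25.3,20.5,9,100],
    [-3.2,1.3,1.8,25.8,19.2,10.7,100],
    [-3.2,1.3,1.8,26.1,17.8,12.3,100],
    [-3.2,1.3,1.9,26.4,16.1,13.8,100],
    [0,0,0,0,0,0,100],
    [0,0,0,0,0,0,100],
  ],
)

```text
time: 2.72
ee_pos: [0.4816, 0.1571, 0.1265]
tcp_rot: [90.2, 45.1, 97.2]
wrist_force: [-0.3, 0.0, -0.8]
opening: 0.0856
```

Run:
```python
from lie import *
o=sensors.get_obs();print(o['q'].round(1),o['ee_pos'].round(4))
print(rel(tool(),back(G,.16)))
T=tool();np.save('T1.npy',T)
snap('wrist','w1.png')
h=h;w=np.cross(h,up)
C=[mid+a*.06*h+b*.025*w+.04*up for a,b in((1,1),(1,-1),(-1,-1),(-1,1))]
print(proj('wrist',np.array(C),T).round(1))
```

```text
[ -4.8   4.  -12.1  85.5  43.7  73.5] [0.4816 0.1571 0.1265]
(array([-0.2,  0. ,  0.1]), array([1.8, 1.3, 0.3]))
[[346.5 111.2]
 [292.8 111.3]
 [287.8 231.1]
 [352.5 230.9]]
```

View pics/w1.png

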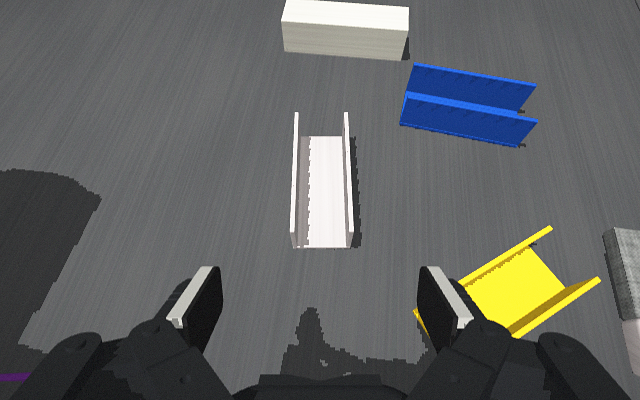

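Run:
```python
import cv2
a=cv2.imread('pics/w1.png')
cv2.imwrite('pics/w1c.png',cv2.resize(a[105:255,270:370],None,fx=5,fy=4,interpolation=cv2.INTER_CUBIC))
a=cv2.imread('pics/top0.png')
cv2.imwrite('pics/y1.png',cv2.resize(a[145:205,255:310],None,fx=10,fy=10,interpolation=cv2.INTER_CUBIC))
```

```text
(no output)
```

View pics/w1c.png

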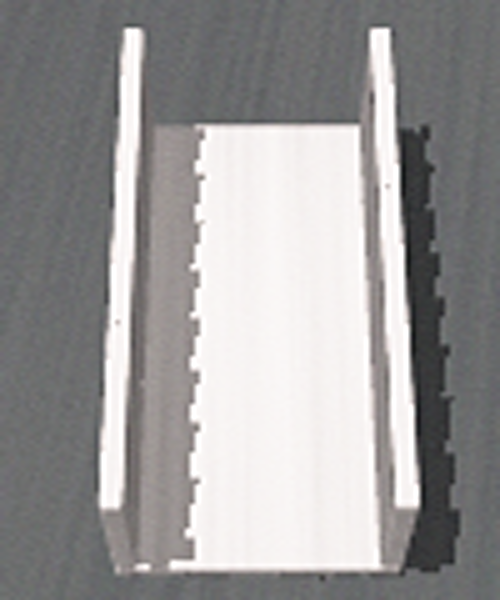

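View pics/y1.png

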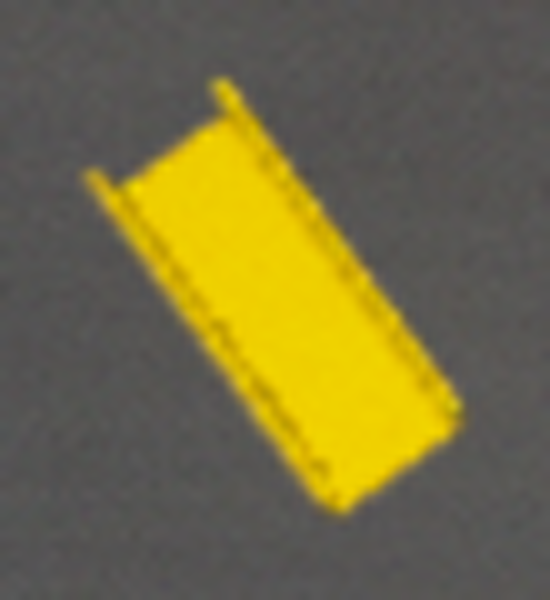

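Run:
```python
from lie import *
T=np.load('T1.npy')
c=onz('wrist',[(347.9,111.9),(294.3,111.9),(289.9,231.9),(353.7,231.9)],.04,T)
print(c.round(4),c.mean(0).round(4)); d=c[0]-c[3]+c[1]-c[2];print(np.degrees(np.arctan2(d[1],d[0])),np.linalg.norm(d)/2,np.linalg.norm(c[0]-c[1]),np.linalg.norm(c[3]-c[2]))
y=onz('top',(np.array([(88,172),(222,82),(462,405),(335,505)])+.5)/10-.5+(255,145),.04)
print(y.round(4))
print('yellow in tool frame at grasp', ((y-G[:3,3])@G[:3,:3]).round(4))
y[:,2]=0
print('yellow bottoms', ((y-G[:3,3])@G[:3,:3]).round(4))
```

```text
[[0.4863 0.3321 0.04  ]
 [0.4368 0.3261 0.04  ]
 [0.4521 0.2071 0.04  ]
 [0.5009 0.2131 0.04  ]] [0.469  0.2696 0.04  ]
97.16478336756289 0.11997024837117133 0.049895948373874864 0.04922443151852869
[[0.6513 0.2379 0.04  ]
 [0.6785 0.1988 0.04  ]
 [0.5823 0.1268 0.04  ]
 [0.5527 0.1636 0.04  ]]
yellow in tool frame at grasp [[-0.059  -0.0208  0.1782]
 [-0.0889 -0.0507  0.2003]
 [-0.1308 -0.0926  0.0959]
 [-0.1024 -0.0642  0.0711]]
yellow bottoms [[-0.0307 -0.0491  0.1782]
 [-0.0606 -0.079   0.2003]
 [-0.1025 -0.1209  0.0959]
 [-0.0741 -0.0925  0.0711]]
```

```bash
sed -i 's/\.4676,\.2702/.4689,.2697/' lie.py
python3 - <<'E'
from lie import *
print(rel(tool(),G))
E
```

```text
(array([-0.2,  0.1,  0.1]), array([161.9,   1. ,   1.1]))
```

>>> carry_out(
  increments=[
    [0,0,0,30,0,1,100],
    [0,0,0,40,1,0,100],
    [0,0,0,40,0,0,100],
    [0,0,0,30,0,0,100],
    [0,0,0,20,0,0,100],
    [0,0,0,0,0,0,100],
    [0,0,0,0,0,0,100],
  ],
  squeeze=60,
)

```text
time: 3.65
ee_pos: [0.4697, 0.2696, 0.0154]
tcp_rot: [89.9, 45.1, 97.0]
wrist_force: [0.4, 0.3, 0.3]
opening: 0.0857
```

Run:
```python
from lie import *
print(rel(tool(),G),sensors.get_obs()['q'].round(1))
snap('wrist','w2.png')
```

```text
(array([-0.1,  0.2,  0.1]), array([ 2.8, -0.6, -0.8])) [  8.    3.3 -25.5  60.2  44.9  91.5]
```

View pics/w2.png

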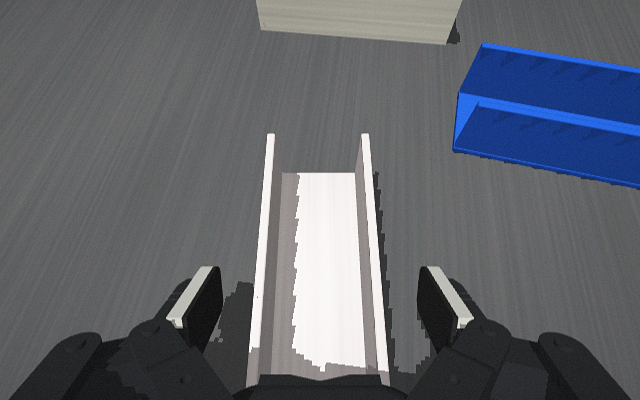

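The fingers straddle both legs of the grey channel, at (270,135) and (365,135), with the pads clear on each side. Closing and lifting.

>>> carry_out(
  increments=[
    [0,0,0,2,0,0,50],
    [0,0,0,0,0,0,30],
    [0,0,0,0,0,0,30],
    [0,0,0,0,0,0,30],
    [0,0,0,0,0,0,30],
    [0,0,0,0,0,0,30],
    [0,0,0,0,0,0,30],
  ],
  squeeze=60,
)

```text
time: 4.58
ee_pos: [0.4692, 0.2715, 0.0134]
tcp_rot: [90.0, 45.1, 97.0]
wrist_force: [-0.1, -6.3, 6.3]
opening: 0.0487
```

>>> carry_out(
  increments=[
    [0,0,0,-15,15,0,30],
    [0,0,0,-25,25,0,30],
    [0,0,0,-35,35,0,30],
    [0,0,0,-35,35,0,30],
    [0,0,0,-10,10,0,30],
    [0,0,0,0,0,0,30],
  ],
)

```text
time: 5.32
ee_pos: [0.469, 0.2718, 0.1819]
tcp_rot: [90.0, 45.1, 97.1]
wrist_force: [0.9, -0.6, -5.4]
opening: 0.0494
```

```bash
cat > fk.py <<'E'
from h import *
def Rx(a,d): return R.from_euler(a,d,degrees=True).as_matrix()
# tool zero: p=0 -> tool x radial out; pitch about world y by +p rotates x toward -z
def fk(q,P):
    r0,z0,L2x,L2z,L3x,L3z,Lw,Lt,yo=P
    A=Rx('z',q[0]);p=np.array([r0,0,z0])
    B=Rx('y',q[1]); p=p+B@[L2x,yo,L2z]
    C=Rx('y',q[1]-q[2]); p=p+C@[L3x,0,L3z]
    D=Rx('y',q[1]-q[2]+q[3]); p=p+D@[Lw,0,0]
    F=D@Rx('z',S5*q[4]); p=p+F@[Lt,0,0]
    G=F@Rx('x',S6*q[5]+O6)
    T=np.eye(4);T[:3,:3]=A@G;T[:3,3]=A@p;return T
S5,S6,O6=1,1,0
E
python3 - <<'E'
import fk
from fk import *
o=sensors.get_obs();print(o['q'].round(2),o['ee_pos'].round(4),o['opening'])
D=[([-63.999,4.979,10.078,95.1,0,90],[.241,-.494,.231],[180,90,116]),
([-24.3,-6,-12.5,96.8,31,76.5],[.4124,-.0248,.1771],[101.1,56.5,86.7]),
([-4.8,4,-12.1,85.5,43.7,73.5],[.4816,.1571,.1265],[90.2,45.1,97.2]),
([8,3.3,-25.5,60.2,44.9,91.5],[.4697,.2696,.0154],[89.9,45.1,97.0]),
(o['q'],o['ee_pos'],o['tcp_rot'])]
Z=[0,.3,0,.3,.3,0,.1,.2,0]
for s5 in(1,-1):
  for s6 in (1,-1):
    for o6 in (0,90,180,270):
      fk.S5,fk.S6,fk.O6=s5,s6,o6
      e=[np.degrees((R.from_matrix(fk.fk(q,Z)[:3,:3]).inv()*R.from_euler('xyz',t,degrees=True)).magnitude()) for q,_,t in D]
      if max(e)<20: print(s5,s6,o6,np.round(e,1)); best=(s5,s6,o6)
fk.S5,fk.S6,fk.O6=best
from scipy.optimize import least_squares
s=least_squares(lambda P:np.concatenate([(fk.fk(q,P)[:3,3]-p) for q,p,_ in D]+[1e-3*(P-Z)]),Z)
print(s.x.round(4)); print([np.round((fk.fk(q,s.x)[:3,3]-p)*1000,1).tolist() for q,p,_ in D])
E
```

```text
[  8.33  -2.92 -12.57  79.14  44.86  91.76] [0.469  0.2718 0.1819] 0.04940846581552474Traceback (most recent call last):
  File "<stdin>", line 14, in <module>
AttributeError: 'function' object has no attribute 'fk'
```

```bash
mv fk.py kin.py
cat > fit.py <<'E'
import kin
from kin import *
o=sensors.get_obs()
D=[([-63.999,4.979,10.078,95.1,0,90],[.241,-.494,.231],[180,90,116]),
([-24.3,-6,-12.5,96.8,31,76.5],[.4124,-.0248,.1771],[101.1,56.5,86.7]),
([-4.8,4,-12.1,85.5,43.7,73.5],[.4816,.1571,.1265],[90.2,45.1,97.2]),
([8,3.3,-25.5,60.2,44.9,91.5],[.4697,.2696,.0154],[89.9,45.1,97.0]),
([8.33,-2.92,-12.57,79.14,44.86,91.76],[.469,.2718,.1819],[90,45.1,97.1]),
(o['q'],o['ee_pos'],o['tcp_rot'])]
Z=[0,.3,0,.3,.3,0,.1,.2,0]
for s5 in(1,-1):
  for s6 in (1,-1):
    for o6 in (0,90,180,270):
      kin.S5,kin.S6,kin.O6=s5,s6,o6
      e=[np.degrees((R.from_matrix(kin.fk(q,Z)[:3,:3]).inv()*R.from_euler('xyz',t,degrees=True)).magnitude()) for q,_,t in D]
      if max(e)<20: print(s5,s6,o6,np.round(e,1)); best=(s5,s6,o6)
kin.S5,kin.S6,kin.O6=best
from scipy.optimize import least_squares
s=least_squares(lambda P:np.concatenate([(kin.fk(q,P)[:3,3]-p) for q,p,_ in D]+[1e-4*(P-Z)]),Z)
print(s.x.round(4)); print([np.round((kin.fk(q,s.x)[:3,3]-p)*1000,1).tolist() for q,p,_ in D])
np.save('P.npy',s.x);np.save('B.npy',best)
E
python3 fit.py
```

```text
1 1 270 [0.  0.1 0.1 0.2 0.  0. ]
[-5.000e-04  1.627e-01  1.600e-03  4.182e-01  5.175e-01  3.680e-02
  1.461e-01  2.849e-01  2.000e-04]
[[0.1, 0.1, -0.1], [-0.2, -0.1, -0.2], [0.2, 0.1, 0.3], [-0.1, -0.4, -0.2], [0.1, 0.2, 0.1], [0.1, 0.1, 0.1]]
```

```bash
cat >> kin.py <<'E'
import os
if os.path.exists('P.npy'):
    PP=np.load('P.npy');S5,S6,O6=np.load('B.npy')
lo=np.array([-179.16,-48.56,-65.8,-126.05,-82.76,-180]);hi=np.array([179.16,103.87,70.77,130.52,87.17,180])
from scipy.optimize import least_squares
def ik(T,seeds=None):
    best=None
    a=np.degrees(np.arctan2(T[1,3],T[0,3]))
    for s in (seeds if seeds is not None else [[a,10,-10,60,0,w] for w in(-90,0,90,170)]+[[a-30,0,-10,80,50,90],[a+30,0,-10,80,-50,-90],[a-30,0,-10,80,50,-90],[a+30,0,-10,80,-50,90]]):
        def f(q):
            K=fk(q,PP);return np.r_[(K[:3,3]-T[:3,3])*10,R.from_matrix(K[:3,:3].T@T[:3,:3]).as_rotvec()]
        r=least_squares(f,np.clip(s,lo+1,hi-1),bounds=(lo,hi),x_scale=30,max_nfev=60)
        m=np.min(np.minimum(r.x-lo,hi-r.x))
        if r.cost<1e-6 and (best is None or m>best[1]): best=(r.x,m)
    return best
def prof(pos,xp,zp): 
    T=np.eye(4);T[:3,:3]=np.c_[xp,np.cross(zp,xp),zp];T[:3,3]=pos;return T
E
cat > g1.py <<'E'
from lie import *
from kin import *
Tc=np.eye(4);Tc[:3,:3]=R.from_euler('xyz',[90,45.1,97.0],degrees=True).as_matrix();Tc[:3,3]=[.4692,.2715,.0134]
Tp=prof([.4689,.2697,.020],az(97.15),up)
M1=np.linalg.inv(Tp)@Tc   # tool in profile frame
def second(Pr,b,s,zoff,flip):
    # tool from web side: dir cos b zp + sin b xp; grasp pt at xp=-s; zoff = grasp pt in zp from mid
    xp,zp=Pr[:3,0],Pr[:3,2]
    d=np.cos(np.radians(b))*zp+np.sin(np.radians(b))*xp
    g=Pr[:3,3]-s*xp+zoff*zp
    return mk(g+.019*d,d,Pr[:3,1]*flip)
E
python3 - <<'E'
from g1 import *
print(M1.round(3))
for S in [(.40,.30),(.35,.35),(.42,.2),(.45,.25)]:
  A=np.degrees(np.arctan2(S[1],S[0]))
  for dpsi in (-60,-30,0,30,60):
    ps=A+dpsi
    r=[]
    for hgt in (.061,.12):
        Pr=prof([*S,hgt],-up,az(ps)); k=ik(Pr@M1); r.append(k)
    Pr=prof([*S,.061],-up,az(ps))
    for fl in(1,-1):
        k=ik(second(Pr,10,15,0,fl)); r.append(k)
    print(S,dpsi,[None if k is None else (k[0].round(0).astype(int).tolist(),round(k[1],0)) for k in r])
E
```

```text
[[ 0.706  0.708 -0.003  0.002]
 [-0.002 -0.002 -1.    -0.001]
 [-0.708  0.706  0.    -0.007]
 [ 0.     0.     0.     1.   ]]
(0.4, 0.3) -60 [([21, 30, 9, 105, 29, -145], np.float64(25.0)), ([21, 28, 13, 111, 29, -145], np.float64(19.0)), None, None]
(0.4, 0.3) -30 [([29, 40, 23, 116, 15, -164], np.float64(14.0)), ([29, 38, 27, 122, 15, -164], np.float64(9.0)), None, None]
(0.4, 0.3) 0 [([37, 44, 28, 120, 0, -180], np.float64(0.0)), ([37, 42, 33, 126, 0, -180], np.float64(0.0)), None, None]
(0.4, 0.3) 30 [([45, 40, 23, 116, -15, 164], np.float64(14.0)), ([45, 38, 27, 122, -15, 164], np.float64(9.0)), None, None]
(0.4, 0.3) 60 [([53, 30, 9, 105, -30, 146], np.float64(25.0)), ([53, 28, 13, 111, -30, 146], np.float64(19.0)), None, None]
(0.35, 0.35) -60 [([29, 29, 8, 105, 29, -146], np.float64(25.0)), ([29, 27, 12, 111, 29, -146], np.float64(19.0)), None, None]
(0.35, 0.35) -30 [([37, 39, 22, 116, 15, -164], np.float64(15.0)), ([37, 38, 26, 122, 15, -164], np.float64(9.0)), None, None]
(0.35, 0.35) 0 [([45, 43, 27, 119, 0, -180], np.float64(0.0)), ([45, 41, 32, 125, 0, -180], np.float64(
[... 821 characters left out ...]
64(27.0)), ([42, 23, 7, 110, -29, 146], np.float64(21.0)), None, None]
(0.45, 0.25) -60 [([14, 32, 12, 106, 30, -145], np.float64(24.0)), ([14, 30, 16, 112, 30, -145], np.float64(19.0)), None, None]
(0.45, 0.25) -30 [([21, 42, 27, 117, 15, -164], np.float64(13.0)), ([21, 41, 31, 123, 15, -164], np.float64(7.0)), None, None]
(0.45, 0.25) 0 [([29, 46, 32, 121, 0, -180], np.float64(0.0)), ([29, 45, 37, 127, 0, -180], np.float64(0.0)), None, None]
(0.45, 0.25) 30 [([37, 42, 27, 117, -15, 164], np.float64(13.0)), ([37, 41, 31, 123, -15, 164], np.float64(7.0)), None, None]
(0.45, 0.25) 60 [([44, 32, 12, 106, -30, 145], np.float64(25.0)), ([44, 30, 16, 112, -30, 145], np.float64(19.0)), None, None]
```

```bash
cat > srch.py <<'E'
from g1 import *
jx=az(1.5);seat=np.array([.5045,-.1366,.032])+.085*az(91.6)
for b in (0,15,30,45):
  fin=[]
  for sx in (1,-1):
    for fl in (1,-1):
      for dz in(.0,.08):
        k=ik(second(prof(seat+dz*up,sx*jx,-up),b,15,-.005,fl)); fin.append(None if k is None else round(k[1]))
  print('final b',b,fin)
for b in (15,30,45):
 for r in (.45,.55,.65):
  for A in (40,):
   S=r*az(A)[:2]
   for dpsi in (0,-45,-60,-75,-90,-105):
    ps=A+dpsi;o=[]
    for hgt in (.061,.10): o.append(ik(prof([*S,hgt],-up,az(ps))@M1))
    Pr=prof([*S,.061],-up,az(ps))
    T2=[second(Pr,b,15,-.005,f) for f in(1,-1)]
    o+=[ik(t) for t in T2]+[ik(back(t,.1)) for t in T2]
    print(b,r,dpsi,[None if k is None else round(k[1]) for k in o])
E
python3 srch.py
```

```text
final b 0 [None, None, None, None, None, None, None, None]
final b 15 [None, None, None, None, None, None, None, None]
final b 30 [None, None, None, None, None, None, None, None]
final b 45 [None, None, None, None, None, None, None, None]
15 0.45 0 [0, 0, None, None, None, None]
15 0.45 -45 [22, 18, None, None, None, None]
15 0.45 -60 [27, 23, None, None, None, None]
15 0.45 -75 [34, 30, None, None, None, None]
15 0.45 -90 [43, 39, None, None, None, None]
15 0.45 -105 [39, 42, None, None, None, None]
15 0.55 0 [0, 0, None, None, None, None]
15 0.55 -45 [15, 11, None, None, None, None]
15 0.55 -60 [23, 19, None, None, None, None]
15 0.55 -75 [32, 28, None, None, None, None]
15 0.55 -90 [44, 40, None, None, None, None]
15 0.55 -105 [42, 42, None, None, None, None]
15 0.65 0 [None, None, None, None, None, None]
15 0.65 -45 [2, None, None, None, None, None]
15 0.65 -60 [14, 10, None, None, None, None]
15 0.65 -75 [27, 23, None, None, None, None]
15 0.65 -90 [42, 38, None, None, None, None]
15 0.65 -105 [42, 42, None, None, None, None]
30 0.45 0 [0, 0, None, None, None, None]
30 0.45 -45 
[... 862 characters left out ...]
None, None, None, None]
45 0.45 -75 [34, 30, None, None, None, None]
45 0.45 -90 [43, 39, None, None, None, None]
45 0.45 -105 [39, 42, None, None, None, None]
45 0.55 0 [0, 0, None, None, None, None]
45 0.55 -45 [15, 11, None, None, None, None]
45 0.55 -60 [23, 19, None, None, None, None]
45 0.55 -75 [32, 28, None, None, None, None]
45 0.55 -90 [44, 40, None, None, None, None]
45 0.55 -105 [42, 42, None, None, None, None]
45 0.65 0 [None, None, None, None, None, None]
45 0.65 -45 [2, None, None, None, None, None]
45 0.65 -60 [14, 10, None, None, None, None]
45 0.65 -75 [27, 23, None, None, None, None]
45 0.65 -90 [42, 38, None, None, None, None]
45 0.65 -105 [42, 42, None, None, None, None]
```

```bash
sed -i 's/b,15,-.005/b,.015,-.005/' srch.py; python3 srch.py
```

```text
final b 0 [8, 8, 45, 45, 49, 49, 7, 7]
final b 15 [9, 9, 31, 30, 44, 35, 6, 6]
final b 30 [9, 9, 16, 15, 29, 20, 5, 5]
final b 45 [2, None, 2, None, 13, 5, 4, 4]
15 0.45 0 [0, 0, None, None, None, None]
15 0.45 -45 [22, 18, 2, 2, 9, 9]
15 0.45 -60 [27, 23, 9, 9, 17, 17]
15 0.45 -75 [34, 30, 16, 16, 18, 18]
15 0.45 -90 [43, 39, 18, 18, 8, 8]
15 0.45 -105 [39, 42, 9, 9, None, None]
15 0.55 0 [0, 0, None, None, None, None]
15 0.55 -45 [15, 11, 8, 8, 8, 8]
15 0.55 -60 [23, 19, 8, 8, 11, 11]
15 0.55 -75 [32, 28, 12, 12, 19, 19]
15 0.55 -90 [44, 40, 16, 16, 4, 4]
15 0.55 -105 [42, 42, 3, 3, None, None]
15 0.65 0 [None, None, None, None, None, None]
15 0.65 -45 [2, None, 19, 19, 12, 12]
15 0.65 -60 [14, 10, 9, 9, 8, 8]
15 0.65 -75 [27, 23, 10, 10, 15, 15]
15 0.65 -90 [42, 38, 11, 11, None, None]
15 0.65 -105 [42, 42, None, None, None, None]
30 0.45 0 [0, 0, None, None, None, None]
30 0.45 -45 [22, 18, 10, 10, 21, 21]
30 0.45 -60 [27, 23, 23, 23, 26, 26]
30 0.45 -75 [34, 30, 26, 26, 30, 30]
30 0.45 -90 [43, 39, 33, 33, 20, 20]
30 0.45 -105 [39, 42, 23, 23, 11, 11]
30 0.55 0 [0, 0, None, None
[... 396 characters left out ...]
42, 42, 12, 12, None, None]
45 0.45 0 [0, 0, None, None, None, None]
45 0.45 -45 [22, 18, 17, 17, 17, 17]
45 0.45 -60 [27, 23, 28, 28, 34, 34]
45 0.45 -75 [34, 30, 39, 39, 39, 39]
45 0.45 -90 [43, 39, 42, 42, 30, 30]
45 0.45 -105 [39, 42, 34, 34, 22, 22]
45 0.55 0 [0, 0, 10, 0, None, None]
45 0.55 -45 [15, 11, 27, 27, 28, 28]
45 0.55 -60 [23, 19, 38, 38, 38, 38]
45 0.55 -75 [32, 28, 38, 38, 39, 39]
45 0.55 -90 [44, 40, 41, 41, 30, 30]
45 0.55 -105 [42, 42, 32, 32, 19, 19]
45 0.65 0 [None, None, 22, 0, 15, 0]
45 0.65 -45 [2, None, 38, 38, 40, 40]
45 0.65 -60 [14, 10, 39, 39, 38, 38]
45 0.65 -75 [27, 23, 38, 38, 38, 38]
45 0.65 -90 [42, 38, 40, 40, 28, 28]
45 0.65 -105 [42, 42, 27, 27, 12, 12]
```

```bash
cat > s2.py <<'E'
from g1 import *
jx=az(1.5);seat=np.array([.5045,-.1366,.032])+.085*az(91.6)
f=lambda k:None if k is None else (k[0].round(0).astype(int).tolist(),round(k[1]))
q0=sensors.get_obs()['q'];print(q0.round(0))
b,s,zo=30,.020,-.007
for sx,fl in((1,1),(1,-1),(-1,1),(-1,-1)):
    print('final',sx,fl,[f(ik(second(prof(seat+dz*up,sx*jx,-up),b,s,zo,fl))) for dz in (0,.1)])
for S in [(.37,.31),(.37,.22),(.42,.26),(.48,.27)]:
  A=np.degrees(np.arctan2(S[1],S[0]))
  for dp in (-75,-90,75,90,60):
    ps=A+dp;Pr=prof([*S,.061],-up,az(ps))
    print(S,dp,'first',f(ik(prof([*S,.061],-up,az(ps))@M1)),f(ik(prof([*S,.11],-up,az(ps))@M1)))
    for fl in(1,-1):
      t=second(Pr,b,s,zo,fl);print('   second',fl,f(ik(t)),f(ik(back(t,.09))))
E
python3 s2.py
```

```text
[  8.  -3. -13.  79.  45.  92.]
final 1 1 [([-9, -32, -50, 43, 5, 171], 9), ([-9, -35, -40, 55, 5, 171], 9)]
final 1 -1 [([-9, -32, -50, 43, 5, -9], 16), ([-9, -35, -40, 55, 5, -9], 14)]
final -1 1 [([-4, 32, 15, 103, -3, -5], 28), ([-4, 30, 23, 113, -3, -5], 18)]
final -1 -1 [([-4, 32, 15, 103, -3, 175], 5), ([-4, 30, 23, 113, -3, 175], 5)]
(0.37, 0.31) -75 first ([20, 20, -2, 97, 36, -134], 34) ([20, 19, 1, 102, 36, -134], 29)
   second 1 ([68, 9, -21, 82, -57, 116], 25) ([77, 14, -12, 98, -53, 129], 29)
   second -1 ([68, 9, -21, 82, -57, -64], 25) ([77, 14, -12, 98, -53, -51], 29)
(0.37, 0.31) -90 first ([18, 11, -12, 87, 41, -120], 44) ([18, 9, -9, 92, 41, -120], 38)
   second 1 ([66, 22, -7, 98, -51, 134], 32) ([73, 26, 3, 110, -46, 143], 20)
   second -1 ([66, 22, -7, 98, -51, -46], 32) ([73, 26, 3, 110, -46, -37], 20)
(0.37, 0.31) 75 first ([59, 20, -3, 97, -36, 134], 34) ([59, 18, 1, 102, -36, 134], 29)
   second 1 ([11, 9, -21, 82, 57, -116], 30) ([3, 14, -12, 98, 53, -129], 33)
   second -1 ([11, 9, -21, 82, 57, 64], 30) ([3, 14, -12, 98, 53, 51], 33)
(0.37, 0.31) 90 first
[... 3433 characters left out ...]
rst ([47, 28, 9, 98, -37, 132], 32) ([47, 27, 12, 103, -37, 132], 27)
   second 1 ([4, 15, -13, 79, 58, -110], 29) ([-4, 19, -4, 95, 55, -123], 32)
   second -1 ([4, 15, -13, 79, 58, 70], 29) ([-4, 19, -4, 95, 55, 57], 32)
(0.48, 0.27) 90 first ([49, 19, -3, 86, -42, 117], 41) ([49, 17, 0, 92, -42, 117], 39)
   second 1 ([6, 29, 3, 98, 53, -131], 32) ([0, 33, 13, 111, 49, -139], 20)
   second -1 ([6, 29, 3, 98, 53, 49], 32) ([0, 33, 13, 111, 49, 41], 20)
(0.48, 0.27) 60 first ([44, 36, 19, 108, -30, 144], 23) ([44, 35, 23, 113, -30, 144], 18)
   second 1 ([4, -2, -31, 53, 60, -81], 27) ([-5, 1, -23, 74, 60, -100], 28)
   second -1 ([4, -2, -31, 53, 60, 99], 27) ([-5, 1, -23, 74, 60, 80], 28)
```

```bash
cat > st.py <<'E'
from g1 import *
S=np.array([.36,.33]);ps=118
PS=prof([*S,.060],-up,az(ps));b,s_,zo=20,.020,-.007
jx=az(1.5);seat=np.array([.5045,-.1366,.032])+.085*az(91.6)
def lift(T,dz): T=T.copy();T[2,3]+=dz;return T
def chk(A,B,n,q):
    S=Slerp([0,1],R.from_matrix([A[:3,:3],B[:3,:3]]));mx=0
    for i in range(1,n+1):
        C=np.eye(4);C[:3,:3]=S(i/n).as_matrix();C[:3,3]=A[:3,3]+(B[:3,3]-A[:3,3])*i/n
        k=ik(C,[q])
        if k is None: print('FAIL',i);return q
        mx=max(mx,np.abs(k[0]-q).max());q=k[0]
        if i%3==0 or i==n: print(i,q.round(0).astype(int).tolist(),round(k[1]),C[:3,3].round(3))
    print('max step',mx.round(1));return q
E
python3 - <<'E'
from st import *
A=tool();B=lift(PS@M1,.06)
print(B.round(3),rel(A,B))
n=12
q=chk(A,B,n,sensors.get_obs()['q']);plan(A,B,n,30)
t=second(PS,b,s_,zo,-1)
for bb in (0,.09): print(ik(back(t,bb)))
for dz in (0,.1): print(ik(second(prof(seat+dz*up,jx,-up),b,s_,zo,-1)))
E
```

```text
[[ 0.334 -0.33   0.883  0.364]
 [-0.625  0.624  0.469  0.324]
 [-0.706 -0.708  0.003  0.118]
 [ 0.     0.     0.     1.   ]] (array([-23.2,  -0.2, -88.9]), array([ 91.2,   1.2, -98.1]))
3 [21, -7, -12, 78, 22, 100] 41 [0.443 0.285 0.166]
6 [36, -5, -9, 82, -2, 109] 43 [0.416 0.298 0.15 ]
9 [51, 4, -5, 90, -22, 120] 41 [0.39  0.311 0.134]
12 [62, 19, 2, 103, -36, 134] 28 [0.364 0.324 0.118]
max step 7.9
[ [-1.9, -0, -7.4, 7.6, 0.1, -8.2, 30], [-2, -0, -7.4, 7.5, 1.4, -8.1, 30], [-1.9, -0.1, -7.4, 7.3, 2.5, -8.1, 30], [-1.9, 0, -7.4, 6.8, 3.8, -8, 30], [-2, -0, -7.4, 6.2, 4.9, -7.8, 30], [-1.9, -0, -7.4, 5.6, 5.9, -7.7, 30], [-1.9, -0, -7.4, 4.7, 6.8, -7.5, 30], [-2, -0.1, -7.4, 3.8, 7.7, -7.2, 30], [-1.9, 0, -7.4, 2.8, 8.3, -6.9, 30], [-1.9, 0, -7.4, 1.7, 8.8, -6.6, 30], [-2, -0, -7.5, 0.5, 9.1, -6.4, 30], [-1.9, -0, -7.4, -0.7, 9.4, -6, 30] ]
(array([ 12.1002851 ,  18.89859493, -16.55165175,  91.51793069,
        64.65444694,  50.21071315]), np.float64(22.515553063222782))
(array([  3.120182  ,  24.49873334,  -7.78370923, 106.85380678,
        58.48264695,  36.4087541 ]), np.float64(23.666193220154568))
(array([ -7.96207021, -22.37781363, -40.23594246,  52.39280506,
         3.22322847,  -8.90085945]), np.float64(25.56405754409498))
(array([ -7.96207021, -24.56414524, -30.55114323,  64.26393628,
         3.22322849,  -8.90085948]), np.float64(23.995854762332627))
```

>>> carry_out(
  increments=[
    [-1.9,0,-7.4,7.6,0.1,-8.2,30],
    [-2,0,-7.4,7.5,1.4,-8.1,30],
    [-1.9,0,-7.4,7.3,2.5,-8.1,30],
    [-1.9,0,-7.4,6.8,3.8,-8,30],
    [-2,0,-7.4,6.2,4.9,-7.8,30],
    [-1.9,0,-7.4,5.6,5.9,-7.7,30],
    [-1.9,0,-7.4,4.7,6.8,-7.5,30],
    [-2,0,-7.4,3.8,7.7,-7.2,30],
    [-1.9,0,-7.4,2.8,8.3,-6.9,30],
    [-1.9,0,-7.4,1.7,8.8,-6.6,30],
    [-2,0,-7.5,0.5,9.1,-6.4,30],
    [-1.9,0,-7.4,-0.7,9.4,-6,30],
  ],
)

```text
time: 6.82
ee_pos: [0.3625, 0.3244, 0.1166]
tcp_rot: [-90.3, 44.7, -62.2]
wrist_force: [1.0, -0.7, -6.3]
opening: 0.0494
```

>>> carry_out(
  increments=[
    [0,0,0,0,0,0,30],
    [0,0,0,0,0,0,30],
  ],
)

```text
time: 7.08
ee_pos: [0.3633, 0.3242, 0.118]
tcp_rot: [-90.2, 45.0, -62.2]
wrist_force: [-0.1, -0.5, -4.8]
opening: 0.0494
```

Run:
```python
from st import *
A=tool();B=lift(PS@M1,.06)
print(rel(A,B),sensors.get_obs()['q'].round(1))
T=tool();np.save('T3.npy',T)
snap('wrist','w3.png');im=snap('side','s3.png');cv2.imwrite('pics/s3c.png',cv2.resize(im[150:330,180:420,::-1],None,fx=3.2,fy=3.2))
```

```text
(array([ 0.2, -0.2, -0.1]), array([-0.2, -0.1,  0.3])) [ 61.8  18.4   1.9 102.7 -35.9 133.5]
```

View pics/w3.png

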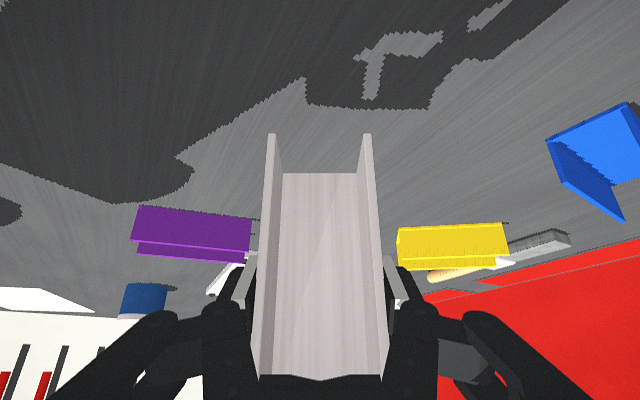

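View pics/s3c.png

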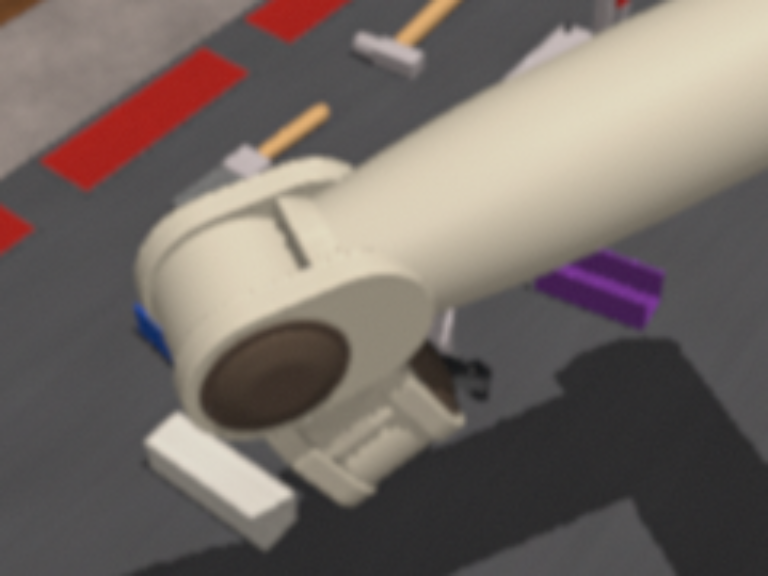

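The channel is held upright between the pads, with its leg ends at (270,134) and (367,134), so it has not slipped noticeably. I'll check this against the prediction, then lower it.

Run:
```python
from st import *
T=np.load('T3.npy');Pr=T@np.linalg.inv(M1)
for c in [(.06,.025,.02),(.06,-.025,.02),(.06,.021,-.016),(.06,-.021,-.016)]:
    print(proj('wrist',(Pr@[*c,1])[:3],T).round(1))
print(Pr.round(3))
a=cv2.imread('pics/w3.png');cv2.imwrite('pics/w3c.png',cv2.resize(a[120:190,250:390],None,fx=5,fy=5,interpolation=cv2.INTER_CUBIC))
```

```text
[[267.  133.6]]
[[371.5 133.3]]
[[282.7 173.3]]
[[355.9 173.1]]
[[-0.005 -0.883 -0.469  0.36 ]
 [-0.    -0.469  0.883  0.33 ]
 [-1.     0.005  0.002  0.12 ]
 [ 0.     0.     0.     1.   ]]
```

View pics/w3c.png

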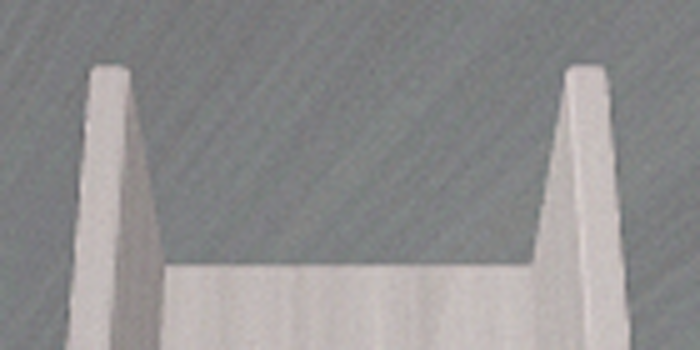

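>>> carry_out(
  increments=[
    [0,0,0,14,14,0,30],
    [0,0,0,12,12,0,30],
    [0,0,0,6,6,0,30],
    [0,0,0,3.5,3.5,0,30],
    [0,0,0,2,2,0,30],
    [0,0,0,0,0,0,30],
  ],
)

```text
time: 7.92
ee_pos: [0.3635, 0.3246, 0.0663]
tcp_rot: [-90.0, 44.9, -62.0]
wrist_force: [-0.5, -0.1, -5.0]
opening: 0.0496
```

>>> carry_out(
  increments=[
    [0,0,0,2,2,0,30],
    [0,0,0,1.5,1.5,0,30],
    [0,0,0,1,1,0,30],
    [0,0,0,0,0,0,30],
  ],
)

```text
time: 8.43
ee_pos: [0.3635, 0.3245, 0.0599]
tcp_rot: [-90.0, 44.9, -62.0]
wrist_force: [0.4, -0.0, -3.9]
opening: 0.0498
```

>>> carry_out(
  increments=[
    [0,0,0,0.7,0.7,0,30],
    [0,0,0,0.5,0.5,0,30],
    [0,0,0,0,0,0,30],
  ],
)

```text
time: 8.8
ee_pos: [0.3635, 0.3245, 0.0597]
tcp_rot: [-90.0, 44.9, -62.0]
wrist_force: [-6.1, 0.0, 9.0]
opening: 0.0494
```

>>> carry_out(
  increments=[
    [0,0,0,-0.3,-0.3,0,30],
    [0,0,0,0,0,0,60],
    [0,0,0,0,0,0,65],
    [0,0,0,0,0,0,75],
    [0,0,0,0,0,0,100],
    [0,0,0,0,0,0,100],
  ],
)

```text
time: 9.55
ee_pos: [0.3635, 0.3244, 0.0586]
tcp_rot: [-90.0, 44.9, -62.0]
wrist_force: [-0.5, -0.7, 0.1]
opening: 0.0855
```

Run:
```python
from st import *
print(sensors.get_obs()['opening'])
np.save('T4.npy',tool())
snap('wrist','w4.png')
```

```text
0.0855373117653168
```

View pics/w4.png

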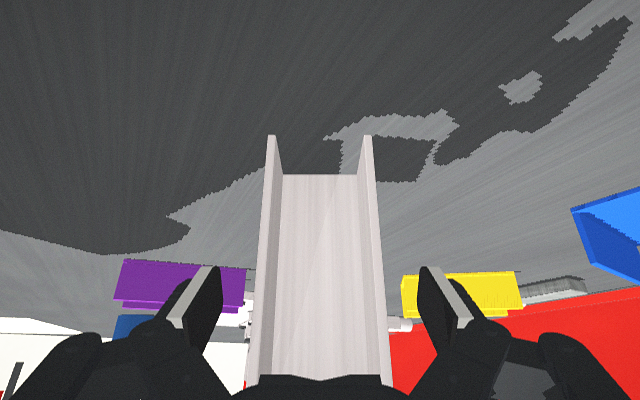

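```bash
cat > p2.py <<'E'
from st import *
A=tool();q=sensors.get_obs()['q']
PS2=prof([.36,.33,.060],-up,az(118))
T2=second(PS2,b,s_,zo,-1)
V1=lift(back(A,.11),.09)
V2=mk([.36,.33,.27],-up,A[:3,2])
V3=back(T2,.13)
for X,Y,n in((A,back(A,.11),3),(back(A,.11),V2,9),(V2,V3,12)):
    q=chk(X,Y,n,q);plan(X,Y,n)
print(ik(T2,[q]),T2.round(3),V3.round(3))
E
python3 p2.py
```

```text
3 [68, 26, 13, 110, -33, 140] 21 [0.327 0.393 0.136]
max step 5.4
[ [-0, 0, -0, -36.7, -0, 0, 100], [-0, 0, -0, -36.6, -0, 0, 100], [-0, 0, -0, -36.7, -0, 0, 100] ]
3 [61, 13, 8, 103, -25, 127] 27 [0.338 0.372 0.181]
6 [53, 3, 6, 100, -14, 116] 31 [0.349 0.351 0.225]
9 [42, -2, 7, 99, 0, 105] 31 [0.36 0.33 0.27]
max step 4.8
[ [0, -0, 5, -4.9, -16.1, -0.1, 100], [0, -0, 5, -6.3, -15.6, -0, 100], [0, -0, 5, -7.6, -15.1, -0.1, 100], [0, -0, 5, -8.9, -14.3, -0.1, 100], [0, -0, 5, -10.1, -13.5, -0, 100], [0, -0, 5, -11.2, -12.5, -0.1, 100], [0, -0, 5.1, -12.3, -11.5, -0, 100], [0, -0, 5, -13.3, -10.4, -0.1, 100], [0, -0, 5, -14.1, -9.2, -0.1, 100] ]
3 [29, -6, -2, 93, 17, 91] 37 [0.373 0.305 0.232]
6 [16, -2, -7, 93, 34, 76] 38 [0.386 0.281 0.194]
9 [6, 9, -8, 99, 48, 57] 32 [0.399 0.256 0.156]
12 [-1, 27, -4, 112, 56, 32] 18 [0.412 0.232 0.118]
max step 8.9
[ [-0, 0, 5.8, 12.7, -9.3, 0, 100], [-0, 0, 5.9, 11.6, -10.5, 0, 100], [-0, 0, 5.8, 10.6, -11.6, 0, 100], [-0, 0, 5.8, 9.3, -12.7, 0, 100], [-0, 0, 5.9, 7.9, -13.5, 0, 100], [-0, 0, 5.8, 6.6, -14.3, 0, 100], [-0, 0, 5.8, 5, -14.9, 0, 100], [-0, 0, 5.9, 3.6, -15.3, 0, 100], [-0, 0, 5.8, 1.9, -15.5, 0, 100], [-0, 0, 5.8, 0.3, -15.7, 0, 100], [-0, 0, 5.9, -1.2, -15.7, 0, 100], [-0, 0, 5.8, -2.8, -15.4, 0, 100] ]
(array([ 12.1002851 ,  18.89859503, -16.55165167,  91.51793081,
        64.65444694,  50.21071302]), np.float64(22.515553063041978)) [[-0.441 -0.161  0.883  0.355]
 [ 0.83   0.302  0.469  0.34 ]
 [-0.342  0.94  -0.     0.074]
 [ 0.     0.     0.     1.   ]] [[-0.441 -0.161  0.883  0.412]
 [ 0.83   0.302  0.469  0.232]
 [-0.342  0.94  -0.     0.118]
 [ 0.     0.     0.     1.   ]]
```

>>> carry_out(
  increments=[
    [0,0,0,-25,0,0,100],
    [0,0,0,-35,0,0,100],
    [0,0,0,-50,0,0,100],
    [0,0,5,-4.9,-16.1,0,100],
    [0,0,5,-6.3,-15.6,0,100],
    [0,0,5,-7.6,-15.1,0,100],
    [0,0,5,-8.9,-14.3,0,100],
    [0,0,5,-10.1,-13.5,0,100],
    [0,0,5,-11.2,-12.5,0,100],
    [0,0,5,-12.3,-11.5,0,100],
    [0,0,5,-13.3,-10.4,0,100],
    [0,0,5,-14.1,-9.2,0,100],
  ],
)

```text
time: 11.1
ee_pos: [0.3605, 0.33, 0.2709]
tcp_rot: [78.0, 89.9, 106.0]
wrist_force: [-0.7, 0.3, 0.2]
opening: 0.0851
```

>>> carry_out(
  increments=[
    [0,0,5.8,12.7,-9.3,0,100],
    [0,0,5.9,11.6,-10.5,0,100],
    [0,0,5.8,10.6,-11.6,0,100],
    [0,0,5.8,9.3,-12.7,0,100],
    [0,0,5.9,7.9,-13.5,0,100],
    [0,0,5.8,6.6,-14.3,0,100],
    [0,0,5.8,5,-14.9,0,100],
    [0,0,5.9,3.6,-15.3,0,100],
    [0,0,5.8,1.9,-15.5,0,100],
    [0,0,5.8,0.3,-15.7,0,100],
    [0,0,5.9,-1.2,-15.7,0,100],
    [0,0,5.8,-2.8,-15.4,0,100],
  ],
)

```text
time: 12.6
ee_pos: [0.4131, 0.2314, 0.118]
tcp_rot: [90.0, 19.9, 117.9]
wrist_force: [-0.4, -0.2, 0.2]
opening: 0.0851
```

>>> carry_out(
  increments=[
    [0,0,0,0,0,0,100],
    [0,0,0,0,0,0,100],
  ],
)

```text
time: 12.85
ee_pos: [0.4129, 0.232, 0.1189]
tcp_rot: [90.0, 20.2, 118.0]
wrist_force: [0.8, -0.1, 0.3]
opening: 0.0854
```

Run:
```python
from st import *
T=tool();np.save('T5.npy',T)
T2=second(PS,b,s_,zo,-1);print(rel(T,back(T2,.13)),sensors.get_obs()['q'].round(1))
snap('wrist','w5.png')
for c in [(-.06,.025,-.02),(-.06,-.025,-.02),(.06,.025,-.02),(.06,-.025,-.02),(-.06,.025,.02),(-.06,-.025,.02)]:
    print(c,proj('wrist',(PS@[*c,1])[:3],T).round(1))
```

```text
(array([-0. ,  0. ,  0.2]), array([ 0.3, -0.8, -0.7])) [ -0.4  26.4  -4.  112.   55.6  32.5]
(-0.06, 0.025, -0.02) [[282.4 164.4]]
(-0.06, -0.025, -0.02) [[355.6 164.3]]
(0.06, 0.025, -0.02) [[291.4 278.2]]
(0.06, -0.025, -0.02) [[346.9 278.2]]
(-0.06, 0.025, 0.02) [[286.8 137. ]]
(-0.06, -0.025, 0.02) [[351.3 136.9]]
```

View pics/w5.png

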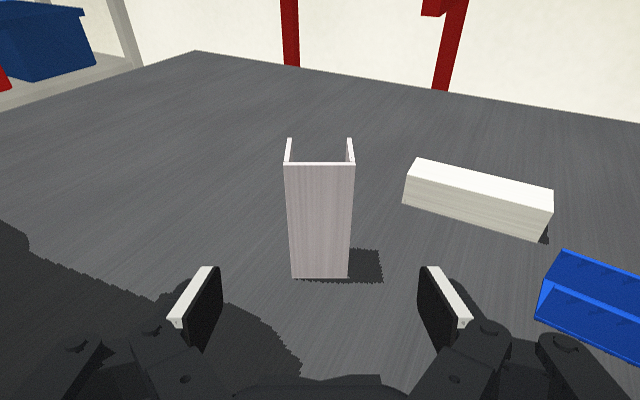

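The channel stands upright with its web facing the gripper. Corners at (283,164), (355,164), (291,278) and (348,278) match the prediction. Moving in and gripping.

>>> carry_out(
  increments=[
    [0,0,0,25,0,0,100],
    [0,0,0,35,-0.5,-0.5,100],
    [0,0,0,35,0,0,100],
    [0,0,0,25,0,0,100],
    [0,0,0,10,0,0,100],
    [0,0,0,0,0,0,80],
    [0,0,0,0,0,0,66],
    [0,0,0,0,0,0,60],
    [0,0,0,0,0,0,40],
    [0,0,0,0,0,0,40],
    [0,0,0,0,0,0,40],
    [0,0,0,0,0,0,40],
  ],
  squeeze=60,
)

```text
time: 14.4
ee_pos: [0.3555, 0.3393, 0.0734]
tcp_rot: [90.0, 20.1, 117.9]
wrist_force: [3.6, -3.0, 4.1]
opening: 0.0489
```

Run:
```python
from st import *
T=tool();np.save('T6.npy',T)
T2=second(PS,b,s_,zo,-1);print(rel(T,T2),sensors.get_obs()['q'].round(1))
snap('wrist','w6.png')
for c in [(-.06,.025,-.02),(-.06,-.025,-.02),(-.06,.025,.02),(-.06,-.025,.02)]:
    print(c,proj('wrist',(PS@[*c,1])[:3],T).round(1))
```

```text
(array([-0. ,  0.1,  0.1]), array([ 0.5,  0.3, -0.4])) [ 12.1  18.7 -16.7  91.4  64.6  50.3]
(-0.06, 0.025, -0.02) [[241.4 244.7]]
(-0.06, -0.025, -0.02) [[398.4 244.6]]
(-0.06, 0.025, 0.02) [[258.9 175.1]]
(-0.06, -0.025, 0.02) [[380.5 175.1]]
```

View pics/w6.png

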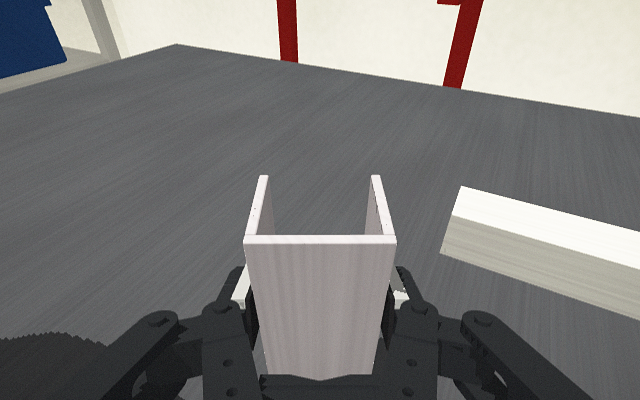

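```bash
cat > jigfit.py <<'E'
from h import *
def edgepts(im,p,q,n=40,w=5):
    g=cv2.cvtColor(im,cv2.COLOR_BGR2GRAY).astype(np.float32);p=np.array(p,float);q=np.array(q,float)
    nrm=np.array([-(q-p)[1],(q-p)[0]])/np.linalg.norm(q-p);out=[]
    t=np.arange(-w,w+.01,.25)
    for f in np.linspace(.06,.94,n):
        c=p+(q-p)*f;P=c+t[:,None]*nrm
        v=cv2.remap(g,P[:,0].astype(np.float32)[None],P[:,1].astype(np.float32)[None],cv2.INTER_LINEAR)[0]
        d=np.abs(np.gradient(cv2.GaussianBlur(v[None],(1,9),0)[0] if 0 else v));k=d.argmax()
        if d[k]>2:
            ww=np.abs(t-t[k])<1.5; out.append(c+nrm*(t[ww]@d[ww]/d[ww].sum()))
    return np.array(out)
def fitcam(n,im,corn,z=.012):
    L=[]
    for i in range(4):
        e=edgepts(im,corn[i],corn[(i+1)%4])
        w=onz(n,e,z)[:,:2]
        for _ in range(3):
            m=w.mean(0);u=np.linalg.svd(w-m)[2];r=(w-m)@u[1];w=w[np.abs(r)<max(2*np.std(r),3e-4)]
        d=u[0];L.append((m,d,np.std(r),len(w)));print(n,i,np.degrees(np.arctan2(d[1],d[0]))%180,len(w),round(np.std(r)*1000,2))
    C=[]
    for i in range(4):
        (a,d,_,_),(b_,e,_,_)=L[i],L[(i+1)%4]
        s=np.linalg.solve(np.c_[d,-e],b_-a);C.append(a+d*s[0])
    C=np.array(C);print(C.round(4),'centre',C.mean(0).round(4),[np.linalg.norm(C[i]-C[(i+1)%4]).round(4) for i in range(4)])
if __name__=='__main__':
    o=lambda p,off,k:(np.array(p)+.5)/k-.5+off
    fitcam('top',cv2.imread('pics/top0.png'),o([(46,85),(645,70),(665,470),(57,488)],(335,170),6.4))
    fitcam('side',cv2.imread('pics/side0.png'),o([(320,140),(478,207),(335,362),(169,278)],(270,120),3.7))
E
python3 jigfit.py
```

```text
top 0 91.6220831413839 40 0.74
top 1 1.6604485441031613 37 0.5
top 2 91.45070193938454 39 0.43
top 3 1.3617686361092949 37 0.59
[[ 0.6031 -0.2739]
 [ 0.4129 -0.2795]
 [ 0.4058  0.0008]
 [ 0.5952  0.0053]] centre [ 0.5042 -0.1368] [np.float64(0.1903), np.float64(0.2803), np.float64(0.1894), np.float64(0.2794)]
side 0 2.371913339928483 40 12.55
side 1 91.43802740075445 37 0.46
side 2 1.2790683588446425 31 0.59
side 3 91.46383414740772 34 0.41
[[ 0.4108 -0.2725]
 [ 0.4039  0.0034]
 [ 0.5973  0.0078]
 [ 0.6042 -0.2644]] centre [ 0.504  -0.1314] [np.float64(0.276), np.float64(0.1934), np.float64(0.2723), np.float64(0.1936)]
```

```bash
cat > p3.py <<'E'
from st import *
T6=np.load('T6.npy');M2=np.linalg.inv(PS)@T6
jx=az(1.5);jy=az(91.5);seat=np.array([.5042,-.136,.032])+.085*jy
def Pf(dx,dy,dz): return prof(seat+dx*jx+dy*jy+dz*up,jx,-up)@M2
E
python3 - <<'E'
from p3 import *
A=tool();q=sensors.get_obs()['q'];B=lift(A,.13);F=Pf(-.006,.006,.10)
q=chk(A,B,4,q);plan(A,B,4,40)
q=chk(B,F,18,q);plan(B,F,18,40)
print(F.round(3)); print(Pf(0,0,0).round(4),rel(B,F))
q=chk(F,Pf(-.006,.006,0),3,q)
E
```

```text
3 [12, 13, -12, 102, 65, 50] 23 [0.355 0.339 0.171]
4 [12, 11, -10, 105, 65, 50] 23 [0.355 0.339 0.203]
max step 3.5
[ [0, 0, 0, -11.1, 30.5, 0, 40], [0, 0, 0, -11.2, 30.6, 0, 40], [0, 0, 0, -11.1, 30.5, 0, 40], [0, 0, 0, -11.2, 30.5, 0, 40] ]
3 [8, 10, -5, 106, 50, 43] 25 [0.377 0.275 0.19 ]
6 [6, 7, -3, 103, 36, 36] 27 [0.398 0.211 0.176]
9 [4, 2, -5, 98, 24, 28] 33 [0.419 0.147 0.163]
12 [2, -6, -11, 90, 14, 19] 41 [0.44  0.083 0.149]
15 [-2, -15, -20, 78, 7, 7] 33 [0.461 0.019 0.135]
18 [-7, -26, -31, 65, 3, -8] 23 [ 0.482 -0.045  0.122]
max step 5.3
[ [-3.5, 1.6, -4.4, -19.3, -11.9, -3.8, 40], [-3.5, 1.7, -4.5, -18.2, -13, -5, 40], [-3.6, 1.6, -4.4, -16.9, -14.1, -6.5, 40], [-3.5, 1.6, -4.4, -15.7, -14.8, -7.7, 40], [-3.5, 1.7, -4.5, -14.2, -15.5, -9.2, 40], [-3.5, 1.6, -4.4, -12.7, -16, -10.5, 40], [-3.6, 1.6, -4.4, -11.2, -16.2, -11.8, 40], [-3.5, 1.7, -4.4, -9.5, -16.2, -13.1, 40], [-3.5, 1.6, -4.5, -8, -16.1, -14.4, 40], [-3.5, 1.7, -4.4, -6.2, -15.6, -15.5, 40], [-3.6, 1.6, -4.4, -4.6, -15.2, -16.6, 40], [-3.5, 1.6, -4.5, -3, -14.3, -17.7, 40], [-3.5, 1.7, -4.4, -1.4, -13.4, -18.6, 40], [-3.5, 1.6, -4.4, 0.2, -12.3, -19.3, 40], [-3.6, 1.6, -4.5, 1.6, -11, -20.1, 40], [-3.5, 1.7, -4.4, 3, -9.6, -20.7, 40], [-3.5, 1.6, -4.4, 4.2, -8, -21, 40], [-3.5, 1.7, -4.5, 5.5, -6.3, -21.4, 40] ]
[[ 0.343 -0.939 -0.026  0.482]
 [ 0.01  -0.025  1.    -0.045]
 [-0.939 -0.343  0.001  0.122]
 [ 0.     0.     0.     1.   ]]
[[ 3.428e-01 -9.390e-01 -2.650e-02  4.885e-01]
 [ 9.900e-03 -2.460e-02  9.996e-01 -5.100e-02]
 [-9.394e-01 -3.429e-01  9.000e-04  2.170e-02]
 [ 0.000e+00  0.000e+00  0.000e+00  1.000e+00]] (array([-63.4,  29.5, -79.8]), array([-346.9, -213.6,  -68.1]))
3 [-7, -24, -41, 53, 3, -8] 25 [ 0.482 -0.045  0.022]
max step 4.1
```

>>> carry_out(
  increments=[
    [0,0,0,-5.6,15.3,0,40],
    [0,0,0,-11.2,30.6,0,40],
    [0,0,0,-11.1,30.5,0,40],
    [0,0,0,-11.2,30.5,0,40],
    [0,0,0,-5.6,15.2,0,40],
  ],
)

```text
time: 15.08
ee_pos: [0.3549, 0.3392, 0.2046]
tcp_rot: [90.0, 20.1, 118.0]
wrist_force: [-0.9, -0.1, -5.6]
opening: 0.0494
```

>>> carry_out(
  increments=[
    [-3.5,1.6,-4.4,-19.3,-11.9,-3.8,40],
    [-3.5,1.7,-4.5,-18.2,-13,-5,40],
    [-3.6,1.6,-4.4,-16.9,-14.1,-6.5,40],
    [-3.5,1.6,-4.4,-15.7,-14.8,-7.7,40],
    [-3.5,1.7,-4.5,-14.2,-15.5,-9.2,40],
    [-3.5,1.6,-4.4,-12.7,-16,-10.5,40],
    [-3.6,1.6,-4.4,-11.2,-16.2,-11.8,40],
    [-3.5,1.7,-4.4,-9.5,-16.2,-13.1,40],
    [-3.5,1.6,-4.5,-8,-16.1,-14.4,40],
  ],
)

```text
time: 16.2
ee_pos: [0.4185, 0.1462, 0.1616]
tcp_rot: [60.5, 62.0, 123.3]
wrist_force: [-0.8, -0.2, -4.9]
opening: 0.0491
```

>>> carry_out(
  increments=[
    [-3.5,1.7,-4.4,-6.2,-15.6,-15.5,40],
    [-3.6,1.6,-4.4,-4.6,-15.2,-16.6,40],
    [-3.5,1.6,-4.5,-3,-14.3,-17.7,40],
    [-3.5,1.7,-4.4,-1.4,-13.4,-18.6,40],
    [-3.5,1.6,-4.4,0.2,-12.3,-19.3,40],
    [-3.6,1.6,-4.5,1.6,-11,-20.1,40],
    [-3.5,1.7,-4.4,3,-9.6,-20.7,40],
    [-3.5,1.6,-4.4,4.2,-8,-21,40],
    [-3.5,1.7,-4.5,5.5,-6.3,-21.4,40],
    [0,0,0,0,0,0,40],
    [0,0,0,0,0,0,40],
  ],
)

```text
time: 17.58
ee_pos: [0.4817, -0.0446, 0.1212]
tcp_rot: [-89.8, 70.1, 1.7]
wrist_force: [0.4, 0.3, -3.5]
opening: 0.0492
```

Run:
```python
from p3 import *
T=tool();np.save('T7.npy',T)
for d in (.10,.02): print(rel(T,Pf(-.006,.006,d)))
print(sensors.get_obs()['q'].round(1))
snap('wrist','w7.png');im=snap('side','s7.png');cv2.imwrite('pics/s7c.png',cv2.resize(im[90:240,300:460,::-1],None,fx=4,fy=4,interpolation=cv2.INTER_CUBIC))
im=snap('top','t7.png');cv2.imwrite('pics/t7c.png',cv2.resize(im[150:270,300:480,::-1],None,fx=4,fy=4,interpolation=cv2.INTER_CUBIC))
```

```text
(array([-0.1,  0. , -0.1]), array([-0.3, -0.8, -0.6]))
(array([-0.1,  0. , -0.1]), array([74.9, 26.4, -0.7]))
[ -7.  -25.5 -31.1  64.7   3.   -8. ]
```

View pics/w7.png

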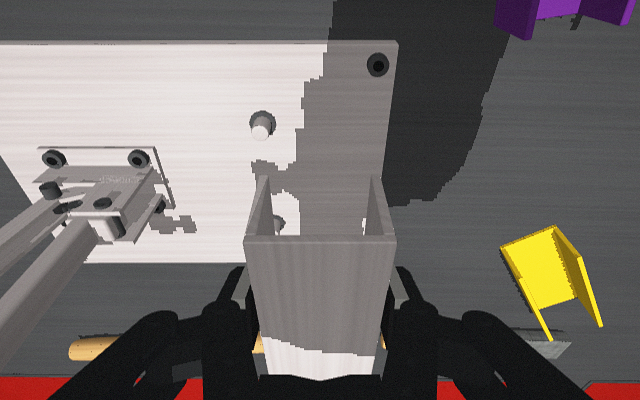

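View pics/s7c.png

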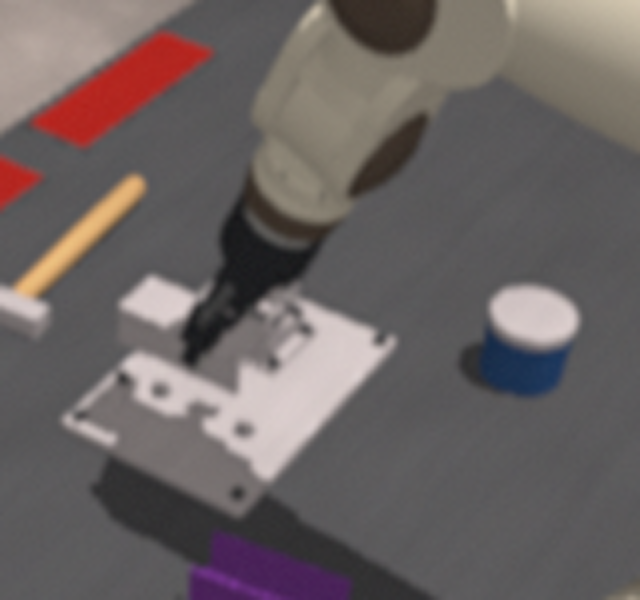

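View pics/t7c.png

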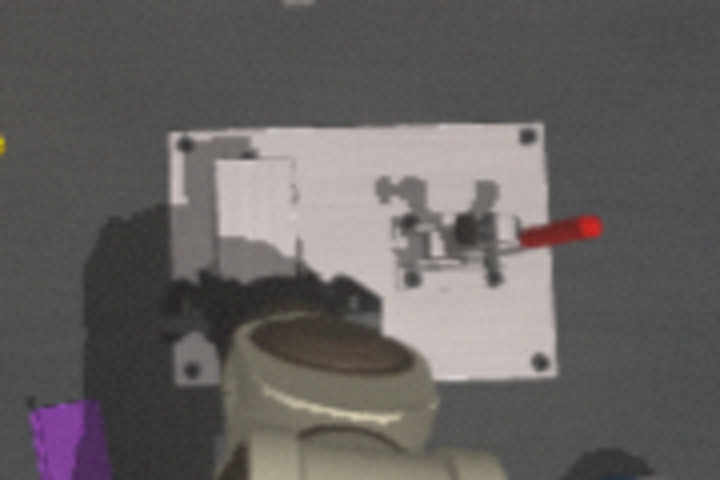

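Run:
```python
from p3 import *
a=cv2.imread('pics/w7.png')
cv2.imwrite('pics/w7c.png',cv2.resize(a[25:165,220:420],None,fx=4,fy=4,interpolation=cv2.INTER_CUBIC))
T=np.load('T7.npy')
J=np.array([.5042,-.136,0])
P=lambda x,y,z:J+x*jx+y*jy+z*up
for n,p in dict(corner=P(-.095,.14,.012),edge=P(-.095,-.05,.012),pinbase=P(-.045,.054,.012),pintop=P(-.045,.054,.028)).items(): print(n,proj('wrist',p,T).round(1))
```

```text
corner [[401.9  42.1]]
edge [[80.2 42.4]]
pinbase [[264.7 121.5]]
pintop [[261.6 132.1]]
```

View pics/w7c.png

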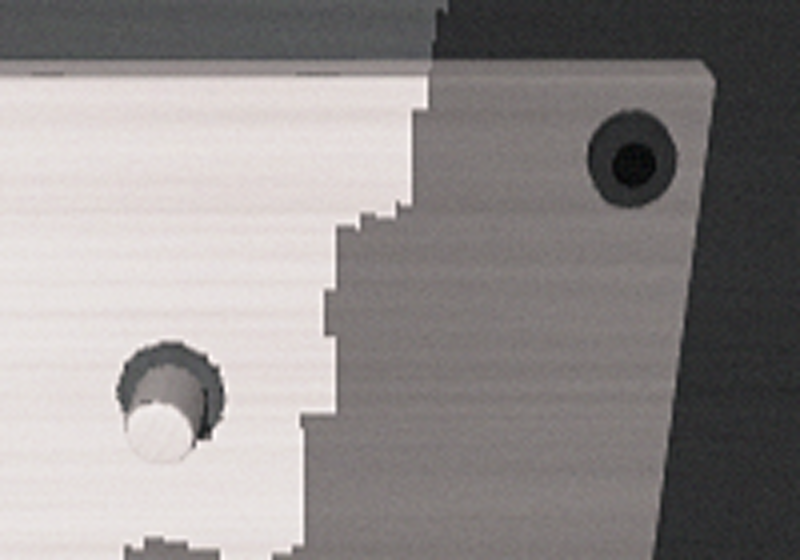

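Wrist view: the channel hangs legs down over the seat. The near pin top is at (260,133), against a predicted (262,132), so the jig pose is good to about 1 mm. Lowering.

>>> carry_out(
  increments=[
    [0,0,0,18,6.3,-0.5,40],
    [0,0,0,24,8.5,-0.5,40],
    [0,0,0,20,7.1,0,40],
    [0,0,0,13,4.7,0,40],
    [0,0,0,5,1.8,0,40],
    [0,0,0,3,1.1,0,40],
    [0,0,0,2,0.7,0,40],
    [0,0,0,0,0,0,40],
  ],
)

```text
time: 18.73
ee_pos: [0.4833, -0.0461, 0.0317]
tcp_rot: [-90.0, 69.9, 1.5]
wrist_force: [-0.7, -0.3, -5.5]
opening: 0.0493
```

Run:
```python
from p3 import *
print(rel(tool(),Pf(-.006,.006,0)));print(sensors.get_obs()['wrist_force'])
```

```text
(array([ 0. , -0.1,  0. ]), array([9.1, 4.2, 1. ]))
[-0.71627333 -0.3329689  -5.52959765]
```

>>> carry_out(
  increments=[
    [0,0,0,3.8,1.4,0,40],
    [0,0,0,1.9,0.7,0,40],
    [0,0,0,0.9,0.3,0,40],
    [0,0,0,0.9,0.3,0,40],
    [0,0,0,0,0,0,40],
  ],
)

```text
time: 19.35
ee_pos: [0.4831, -0.0461, 0.0233]
tcp_rot: [-90.0, 69.9, 1.5]
wrist_force: [1.4, 0.3, -5.3]
opening: 0.0491
```

>>> carry_out(
  increments=[
    [0,0,0,0,0,-2,40],
    [0,0,0,0,0,-2,40],
    [0,0,0,0,0,-1,40],
    [0,0,0,0,0,-0.5,40],
    [0,0,0,0,0,0,40],
  ],
)

```text
time: 19.98
ee_pos: [0.4832, -0.0517, 0.0233]
tcp_rot: [-90.0, 69.9, 1.5]
wrist_force: [-0.2, -0.5, -4.3]
opening: 0.0492
```

>>> carry_out(
  increments=[
    [0,0,0,0,0,-0.6,40],
    [0,0,0,0,0,-0.6,40],
    [0,0,0,0,0,0,40],
  ],
)

```text
time: 20.35
ee_pos: [0.4833, -0.0524, 0.0234]
tcp_rot: [-89.8, 69.9, 1.7]
wrist_force: [-0.5, 4.9, -3.8]
opening: 0.0493
```

>>> carry_out(
  increments=[
    [0,0,0,0.7,-1.9,0.3,40],
    [0,0,0,0.5,-1.4,0,40],
    [0,0,0,0.3,-0.9,0,40],
    [0,0,0,0,0,0,40],
  ],
)

```text
time: 20.85
ee_pos: [0.4877, -0.0522, 0.0231]
tcp_rot: [-90.0, 70.0, 1.6]
wrist_force: [-2.4, 4.2, -5.7]
opening: 0.0494
```

>>> carry_out(
  increments=[
    [0,0,0,0.2,-0.6,0,40],
    [0,0,0,0.2,-0.6,0,40],
    [0,0,0,0,0,0,40],
  ],
)

```text
time: 21.22
ee_pos: [0.4888, -0.0522, 0.0232]
tcp_rot: [-89.9, 70.0, 1.6]
wrist_force: [-2.4, 4.5, -4.8]
opening: 0.0489
```

>>> carry_out(
  increments=[
    [0,0,0,0.2,-0.6,0,40],
    [0,0,0,0.2,-0.6,0,40],
    [0,0,0,0,0,0,40],
  ],
)

```text
time: 21.6
ee_pos: [0.4901, -0.0522, 0.0232]
tcp_rot: [-89.9, 70.0, 1.6]
wrist_force: [-2.2, 5.1, -5.2]
opening: 0.0491
```

>>> carry_out(
  increments=[
    [0,0,0,0.2,-0.6,0,40],
    [0,0,0,0.2,-0.6,0,40],
    [0,0,0,0.2,-0.6,0,40],
    [0,0,0,0,0,0,40],
  ],
)

```text
time: 22.1
ee_pos: [0.492, -0.0521, 0.0232]
tcp_rot: [-89.9, 70.0, 1.6]
wrist_force: [-2.6, 4.9, -5.0]
opening: 0.0492
```

Run:
```python
from p3 import *
T=tool();np.save('T8.npy',T)
im=snap('side','s8.png');cv2.imwrite('pics/s8c.png',cv2.resize(im[140:220,310:410,::-1],None,fx=7,fy=7,interpolation=cv2.INTER_CUBIC))
im=snap('top','t8.png');cv2.imwrite('pics/t8c.png',cv2.resize(im[170:250,330:430,::-1],None,fx=7,fy=7,interpolation=cv2.INTER_CUBIC))
```

```text
(no output)
```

View pics/s8c.png

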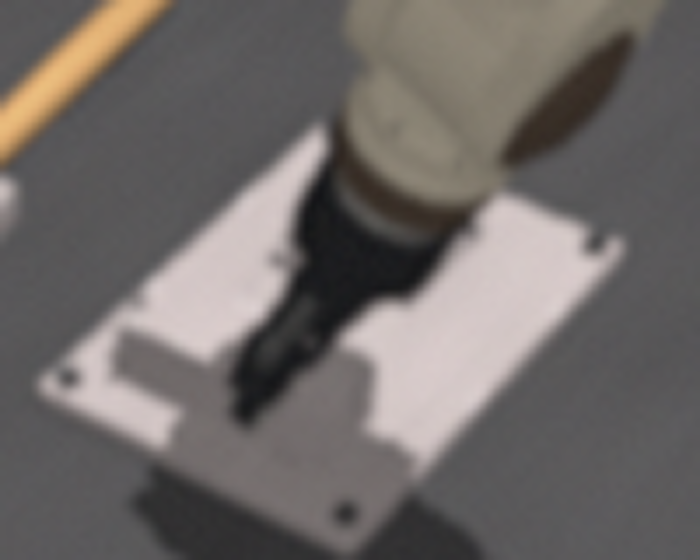

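View pics/t8c.png

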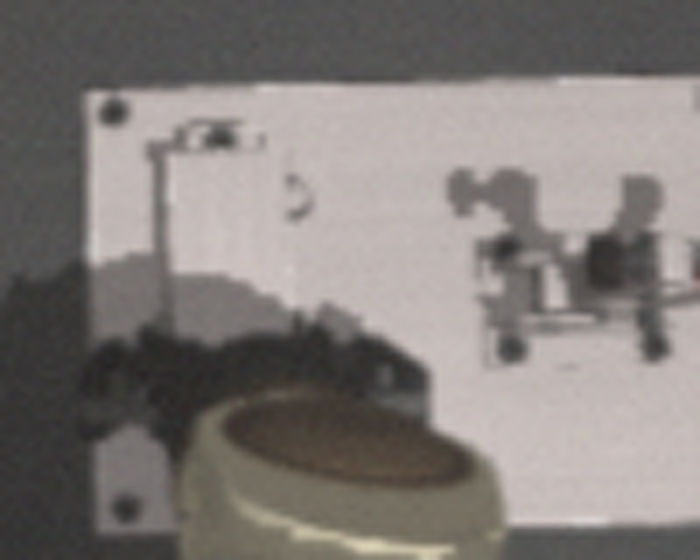

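Run:
```python
from p3 import *
J=np.array([.5042,-.1368,0])
P=lambda x,y,z:J+x*jx+y*jy+z*up
T=np.load('T8.npy');Pr=T@np.linalg.inv(M2);print('profile est in jig',(Pr[:3,3]-J)@np.c_[jx,jy,up],'xp',Pr[:3,0])
c=lambda p:(proj('top',p)-[330,170]+.5)*7-.5
for n,p in dict(face_top=P(.06,.085,.036),face_base=P(.06,.1,.012),back_top=P(.074,.085,.036),prof_end_seat=P(.06,.085,.052),prof_end_lowcorner=P(.06,.11,.012),sideL=P(.03,.11,.052),sideR=P(.03,.06,.052),pin=P(.045,.054,.028)).items(): print(n,c(p).round(0))
```

```text
profile est in jig [0.00339875 0.08460163 0.03352675] xp [ 9.99654337e-01  2.62853069e-02 -5.38652388e-04]
face_top [[222. 160.]]
face_base [[181. 168.]]
back_top [[221. 127.]]
prof_end_seat [[226. 155.]]
prof_end_lowcorner [[157. 168.]]
sideL [[167. 228.]]
sideR [[289. 226.]]
pin [[295. 196.]]
```

>>> carry_out(
  increments=[
    [0,0,0,0.2,-0.6,0,40],
    [0,0,0,0.2,-0.6,0,40],
    [0,0,0,0,0,0,40],
  ],
)

```text
time: 22.58
ee_pos: [0.4932, -0.0521, 0.0232]
tcp_rot: [-89.9, 70.0, 1.6]
wrist_force: [-2.0, 4.6, -5.9]
opening: 0.0491
```

>>> carry_out(
  increments=[
    [0,0,0,0.2,-0.6,0,40],
    [0,0,0,0.2,-0.6,0,40],
    [0,0,0,0,0,0,40],
  ],
)

```text
time: 22.95
ee_pos: [0.4944, -0.0521, 0.0232]
tcp_rot: [-90.0, 70.0, 1.6]
wrist_force: [-1.8, 4.3, -5.5]
opening: 0.0491
```

Run:
```python
from p3 import *
T=tool();np.save('T9.npy',T)
im=snap('wrist','w9.png')
iM=np.linalg.inv(M2)
for k,Tn in (('w9',T),('w7',np.load('T7.npy'))):
  a=cv2.imread(f'pics/{k}.png');cv2.imwrite(f'pics/{k}d.png',cv2.resize(a[40:260,180:400],None,fx=2.7,fy=2.7,interpolation=cv2.INTER_CUBIC))
Pr=T@iM
for c in [(-.06,.025,-.02),(-.06,-.025,-.02),(-.06,.025,.02),(-.06,-.025,.02)]:
    print(c,proj('wrist',(Pr@[*c,1])[:3],T).round(1))
J=np.array([.5045,-.1366,0])
P=lambda x,y,z:J+x*jx+y*jy+z*up
print('pintop',proj('wrist',P(-.045,.054,.028),T))
```

```text
(-0.06, 0.025, -0.02) [[242. 245.]]
(-0.06, -0.025, -0.02) [[399.2 244.9]]
(-0.06, 0.025, 0.02) [[259.5 175.3]]
(-0.06, -0.025, 0.02) [[381.2 175.3]]
pintop [[243.32565911 215.5070354 ]]
```

View pics/w9.png

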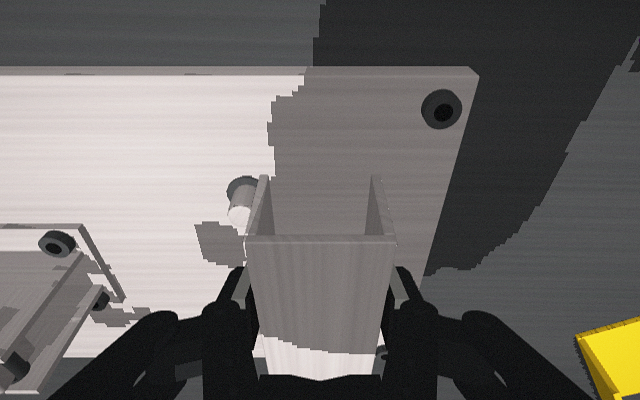

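View pics/w9d.png

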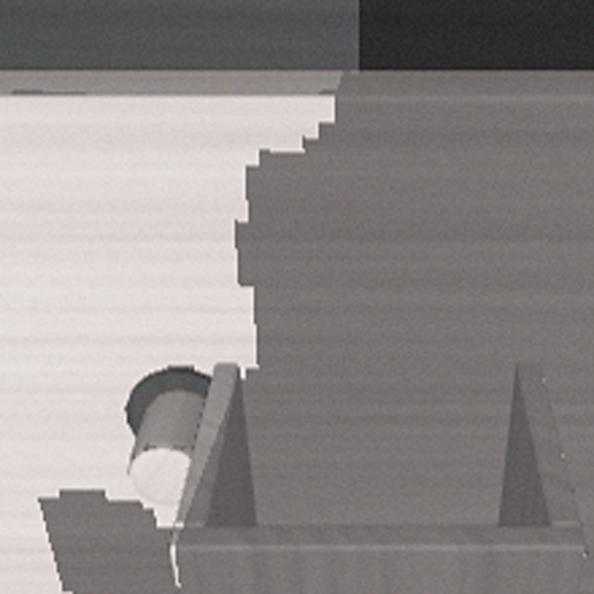

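View pics/w7d.png

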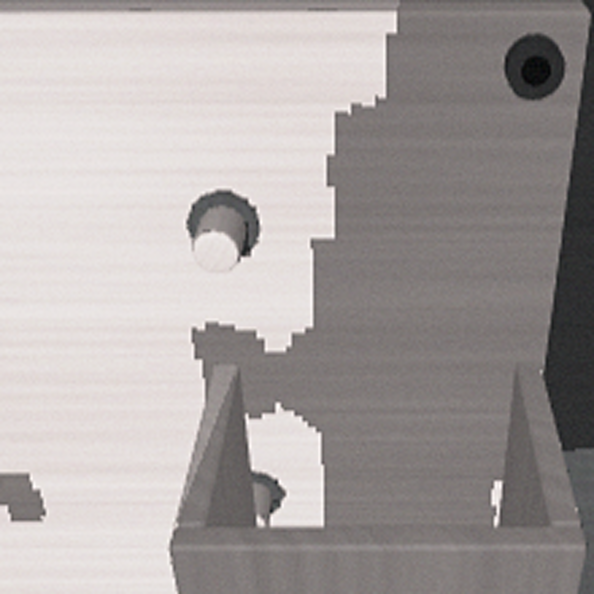

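Run:
```python
from p3 import *
T=np.load('T9.npy')
J=np.array([.5045,-.1366,0])
P=lambda x,y,z:J+x*jx+y*jy+z*up
for x in (-.06,-.054): print(x,proj('wrist',P(x,.06,.0133),T),proj('wrist',P(x,.06,.0533),T))
print('pinbase',proj('wrist',P(-.045,.054,.012),T),'edge',proj('wrist',P(-.095,.05,.012),T),'top pin far',proj('wrist',P(-.045,.054,.028),T))
print(onz('wrist',[(239.3,216)],.028,T),P(-.045,.054,.028))
o,d=ray('wrist',[(300,75)],T);e=onz('wrist',[(300,75.)],.012,T);print('edge meas jig x',(e-J)@jx)
```

```text
-0.06 [[259.5880762  163.28718481]] [[241.5245591 231.3644978]]
-0.054 [[261.17183334 175.78721902]] [[244.18408035 245.16887348]]
pinbase [[249.88953859 191.54851036]] edge [[219.60181807  73.0663528 ]] top pin far [[243.32565911 215.5070354 ]]
[[ 0.45839997 -0.08541489  0.028     ]] [ 0.45810187 -0.08379647  0.028     ]
edge meas jig x [-0.09435862]
```

Run:
```python
from p3 import *
a=cv2.imread('pics/top0.png')
cv2.imwrite('pics/c4.png',cv2.resize(a[180:205,345:380],None,fx=20,fy=20,interpolation=cv2.INTER_CUBIC))
a=cv2.imread('pics/side0.png')
cv2.imwrite('pics/c5.png',cv2.resize(a[175:200,315:350],None,fx=20,fy=20,interpolation=cv2.INTER_CUBIC))
J=np.array([.5045,-.1366,0]);P=lambda x,y,z:J+x*jx+y*jy+z*up
print('top crop corners of block top', [((proj('top',P(x,y,z))[0]-[345,180]+.5)*20-.5).round(0).tolist() for x,y,z in((.06,.07,.036),(.06,.1,.036),(.074,.1,.036),(.074,.07,.036),(.06,.07,.012),(.06,.1,.012))])
print('side', [((proj('side',P(x,y,z))[0]-[315,175]+.5)*20-.5).round(0).tolist() for x,y,z in((.06,.07,.036),(.06,.1,.036),(.074,.1,.036),(.074,.07,.036),(.06,.07,.012),(.06,.1,.012))])
```

```text
top crop corners of block top [[436.0, 253.0], [231.0, 258.0], [228.0, 163.0], [433.0, 158.0], [418.0, 274.0], [217.0, 279.0]]
side [[391.0, 174.0], [297.0, 262.0], [233.0, 231.0], [328.0, 144.0], [387.0, 273.0], [294.0, 361.0]]
```

View pics/c4.png

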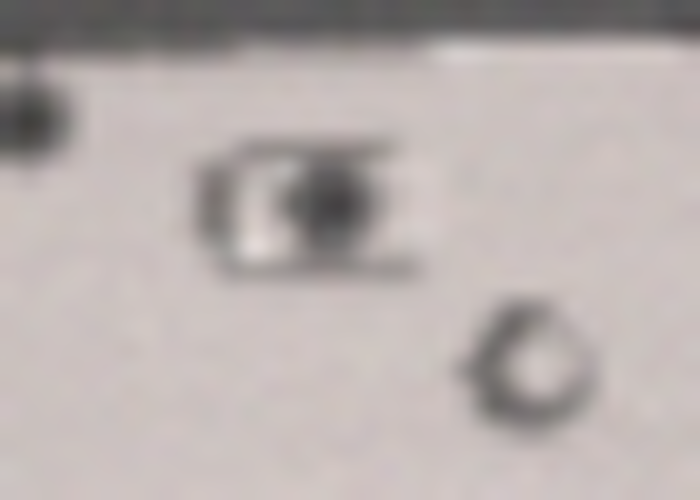

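View pics/c5.png

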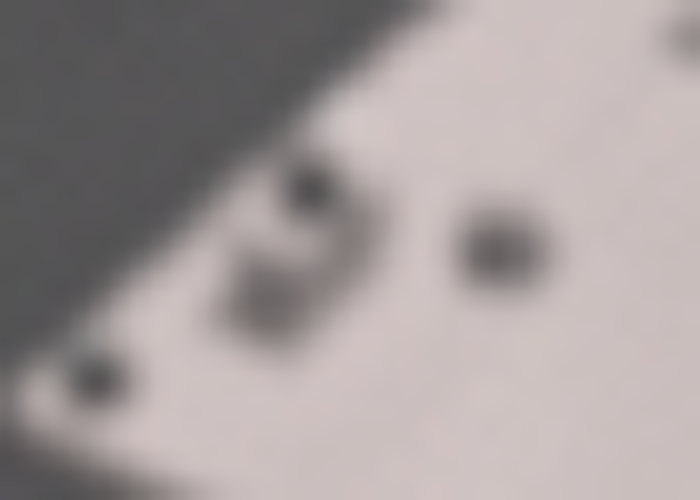

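The end stop block spans y 70–100 and is 24 mm high, so it fits inside the U's mouth (42 mm clear). It can't physically stop the profile. The wrist picture shows the profile has overrun about 5.6 mm past the seat, so I'll back it up so its end is flush with the stop face, then re-measure.

>>> carry_out(
  increments=[
    [0,0,0,-1,2.7,0,40],
    [0,0,0,-1,2.7,0,40],
    [0,0,0,0,0,0,40],
    [0,0,0,0,0,0,40],
  ],
)

```text
time: 23.5
ee_pos: [0.4894, -0.0522, 0.0242]
tcp_rot: [-90.0, 69.9, 1.6]
wrist_force: [-0.6, 4.9, -2.9]
opening: 0.0493
```

Run:
```python
from p3 import *
T=tool();np.save('T10.npy',T);print(T[:3,3].round(4),sensors.get_obs()['wrist_force'].round(1))
im=snap('wrist','w10.png')
cv2.imwrite('pics/w10d.png',cv2.resize(im[60:260,220:420,::-1],None,fx=3,fy=3,interpolation=cv2.INTER_CUBIC))
J=np.array([.5048,-.1368,0]);P=lambda x,y,z:J+x*jx+y*jy+z*up
for x in (-.06,-.058): print(x,proj('wrist',P(x,.06,.0135),T).round(1),proj('wrist',P(x,.11,.0135),T).round(1))
print('pinbase',proj('wrist',P(-.045,.054,.012),T).round(1),'pintop',proj('wrist',P(-.045,.054,.028),T).round(1),'edge',proj('wrist',P(-.095,.05,.012),T).round(1))
```

```text
[ 0.4894 -0.0522  0.0242] [-0.6  4.9 -2.9]
-0.06 [[260.8 173.5]] [[382.  173.5]]
-0.058 [[261.3 177.5]] [[381.5 177.5]]
pinbase [[251.3 200. ]] pintop [[245.1 224.1]] edge [[222.3  87.7]]
```

View pics/w10d.png

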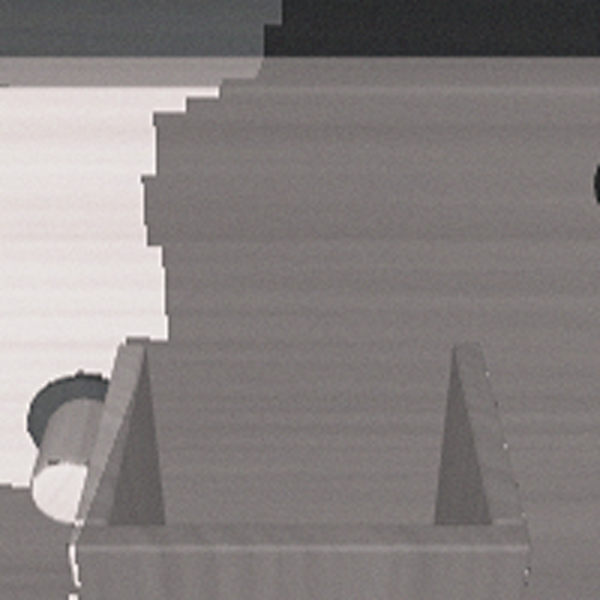

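>>> carry_out(
  increments=[
    [0,0,0,0.9,0.3,0,40],
    [0,0,0,0.5,0.2,0,40],
    [0,0,0,0,0,0,40],
  ],
)

```text
time: 23.92
ee_pos: [0.4897, -0.0522, 0.023]
tcp_rot: [-90.0, 69.8, 1.6]
wrist_force: [-0.5, 5.9, -1.9]
opening: 0.0491
```

>>> carry_out(
  increments=[
    [0,0,0,0.5,0.2,0,40],
    [0,0,0,0.5,0.2,0,40],
    [0,0,0,0,0,0,40],
  ],
)

```text
time: 24.3
ee_pos: [0.4898, -0.0522, 0.0229]
tcp_rot: [-90.0, 69.8, 1.6]
wrist_force: [-8.7, 5.2, 8.9]
opening: 0.0493
```

>>> carry_out(
  increments=[
    [0,0,0,-0.4,-0.1,-0.3,40],
    [0,0,0,0,0,0,40],
    [0,0,0,0,0,0,58],
    [0,0,0,0,0,0,62],
    [0,0,0,0,0,0,68],
    [0,0,0,0,0,0,75],
    [0,0,0,0,0,0,75],
  ],
)

```text
time: 25.18
ee_pos: [0.489, -0.0528, 0.0216]
tcp_rot: [-90.1, 69.9, 1.5]
wrist_force: [0.4, 0.1, -0.3]
opening: 0.0642
```

Run:
```python
from p3 import *
T=tool();np.save('T11.npy',T);print(T[:3,3].round(4),sensors.get_obs()['wrist_force'].round(1))
im=snap('wrist','w11.png')
cv2.imwrite('pics/w11d.png',cv2.resize(im[60:260,220:420,::-1],None,fx=3,fy=3,interpolation=cv2.INTER_CUBIC))
J=np.array([.5048,-.1366,0]);P=lambda x,y,z:J+x*jx+y*jy+z*up
for x in (-.06,-.058): print(x,[proj('wrist',P(x,y,z),T).round(1)[0].tolist() for y in(.06,.11) for z in (.012,.052)])
print('pinbase',proj('wrist',P(-.045,.054,.012),T).round(1),'pintop',proj('wrist',P(-.045,.054,.028),T).round(1),'edge',proj('wrist',P(-.095,.05,.012),T).round(1))
```

```text
[ 0.489  -0.0528  0.0216] [ 0.4  0.1 -0.3]
-0.06 [[262.5, 175.9], [245.7, 245.7], [384.2, 175.9], [402.9, 245.8]]
-0.058 [[263.0, 179.9], [246.6, 250.1], [383.6, 180.0], [402.0, 250.2]]
pinbase [[252.4 204.5]] pintop [[246.1 229.3]] edge [[223.2  91.7]]
```

View pics/w11d.png

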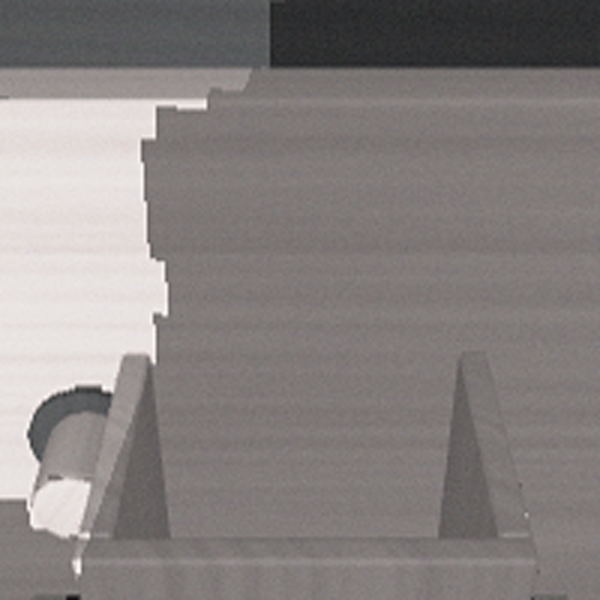

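>>> carry_out(
  increments=[
    [0,0,0,-8,0,0,75],
    [0,0,0,-20,0,0,75],
    [0,0,0,-35,0,0,75],
    [0,0,0,-45,0,0,60],
    [0,0,0,-45,0,0,40],
    [0,0,0,-30,0,0,20],
    [0,0,0,0,0,0,0],
    [0,0,0,0,0,0,0],
  ],
)

```text
time: 26.22
ee_pos: [0.426, -0.0543, 0.1929]
tcp_rot: [-90.0, 70.0, 1.5]
wrist_force: [-0.1, 0.0, -0.0]
opening: 0.0003
```

Run:
```python
from p3 import *
T=tool();np.save('T12.npy',T);print(T[:3,3].round(4),sensors.get_obs()['q'].round(1))
im=snap('wrist','w12.png')
im=snap('top','t12.png');cv2.imwrite('pics/t12c.png',cv2.resize(im[175:255,335:435,::-1],None,fx=7,fy=7,interpolation=cv2.INTER_CUBIC))
```

```text
[ 0.426  -0.0543  0.1929] [ -9.8 -33.  -27.6  75.6   3.9 -10.7]
```

View pics/w12.png

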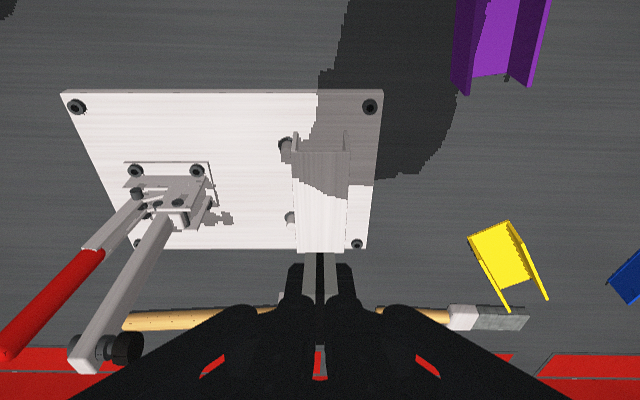

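View pics/t12c.png

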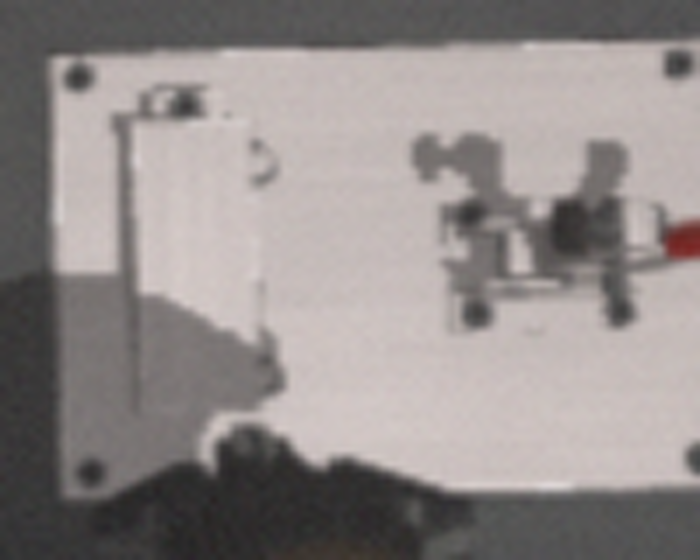

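Run:
```python
from p3 import *
J=np.array([.5044,-.1368,0]);P=lambda x,y,z:J+x*jx+y*jy+z*up
c=lambda p:((proj('top',p)[0]-[335,175]+.5)*7-.5).round(0).tolist()
print('profile top corners seat',[c(P(x,y,.052)) for x,y in((.06,.06),(.06,.11),(-.06,.11),(-.06,.06))])
print('stop top',[c(P(x,y,.036)) for x,y in((.074,.07),(.074,.1),(.06,.1),(.06,.07))])
print('plate',[c(P(x,y,.012)) for x,y in((.095,.14),(-.095,.14))])
T=np.load('T12.npy')
a=cv2.imread('pics/w12.png');cv2.imwrite('pics/w12c.png',cv2.resize(a[80:260,260:400],None,fx=4,fy=4,interpolation=cv2.INTER_CUBIC)[:,:])
J=np.array([.5048,-.1366,0])
w=lambda *p:((proj('wrist',P(*p),T)[0]-[260,80]+.5)*4-.5).round(0).tolist()
print('prof -x end top/bot',[w(-.06,y,z) for y in(.06,.11) for z in(.052,.012)],'+x end top',[w(.06,y,.052) for y in(.06,.11)])
print('pins',[w(x,.054,.028) for x in(-.045,.045)],'plate',[w(x,y,.012) for x,y in((-.095,.14),(.095,.14))],)
```

```text
profile top corners seat [[252.0, 118.0], [130.0, 121.0], [139.0, 413.0], [262.0, 410.0]]
stop top [[222.0, 90.0], [150.0, 92.0], [151.0, 125.0], [223.0, 124.0]]
plate [[50.0, 53.0], [62.0, 500.0]]
prof -x end top/bot [[126.0, 288.0], [138.0, 201.0], [367.0, 288.0], [355.0, 201.0]] +x end top [[150.0, 691.0], [341.0, 691.0]]
pins [[110.0, 293.0], [130.0, 587.0]] plate [[503.0, 51.0], [427.0, 675.0]]
```

View pics/w12c.png

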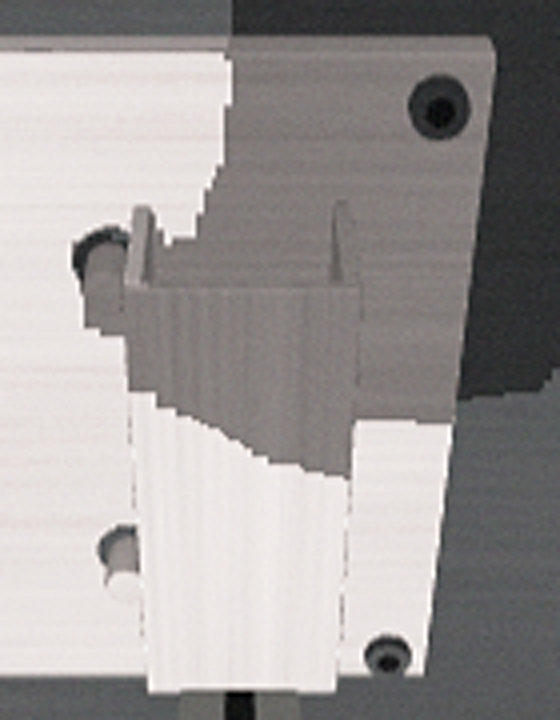

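```bash
cat > p4.py <<'E'
from p3 import *
J=np.array([.5046,-.1367,0]);P=lambda x,y,z:J+x*jx+y*jy+z*up
D=lambda x,y,z:mk(P(x,y,z),-up,jy)
E
python3 - <<'E'
from p4 import *
A=tool();q=sensors.get_obs()['q']
X=D(0,.142,.12);q=chk(A,X,4,q);plan(A,X,4,0)
Y=D(0,.142,.034);q=chk(X,Y,3,q);plan(X,Y,3,0)
E
```

```text
3 [-1, -10, -15, 80, 0, -3] 38 [ 0.482 -0.01   0.138]
4 [1, -2, -10, 83, 0, -1] 46 [0.501 0.005 0.12 ]
max step 7.9
[ [0, 0, 5, 23.5, -11.9, 14.4, 0], [0, 0, 5, 22.4, -13.8, 14.3, 0], [0, 0, 5, 21, -15.8, 14.4, 0], [0, 0, 5, 19.7, -17.5, 14.4, 0] ]
3 [1, -1, -18, 73, 0, -1] 48 [0.501 0.005 0.034]
max step 3.2
[ [-0, -0, 0, 28.7, 0, -0, 0], [-0, -0, 0, 28.6, 0, -0, 0], [-0, -0, 0, 28.7, 0, -0, 0] ]
```

>>> carry_out(
  increments=[
    [0,0,5,23.5,-11.9,14.4,0],
    [0,0,5,22.4,-13.8,14.3,0],
    [0,0,5,21,-15.8,14.4,0],
    [0,0,5,19.7,-17.5,14.4,0],
    [0,0,0,28,0,0,0],
    [0,0,0,30,0,0,0],
    [0,0,0,26,0,0,0],
    [0,0,0,0,0,-7,0],
    [0,0,0,0,0,0,0],
  ],
)

```text
time: 27.45
ee_pos: [0.5018, -0.0023, 0.0379]
tcp_rot: [-96.4, 89.9, -5.0]
wrist_force: [-0.3, -0.4, 0.8]
opening: -0.0001
```

>>> carry_out(
  increments=[
    [0,0,0,4,0,-3,0],
    [0,0,0,0,0,-3,0],
    [0,0,0,0,0,-1.5,0],
    [0,0,0,0,0,0,0],
  ],
)

```text
time: 27.95
ee_pos: [0.5019, -0.0094, 0.0335]
tcp_rot: [-92.6, 89.9, -1.1]
wrist_force: [0.1, -0.7, -0.1]
opening: -0.0
```

>>> carry_out(
  increments=[
    [0,0,0,0,0,-1.5,0],
    [0,0,0,0,0,-1.5,0],
    [0,0,0,0,0,0,0],
  ],
)

```text
time: 28.32
ee_pos: [0.5019, -0.0124, 0.0333]
tcp_rot: [-91.6, 89.9, -0.1]
wrist_force: [1.3, 0.2, -0.2]
opening: -0.0
```

>>> carry_out(
  increments=[
    [0,0,0,0,0,-1.5,0],
    [0,0,0,0,0,-1.5,0],
    [0,0,0,0,0,0,0],
  ],
)

```text
time: 28.7
ee_pos: [0.502, -0.0137, 0.0337]
tcp_rot: [-19.0, 89.8, 72.6]
wrist_force: [-1.5, 11.1, 3.6]
opening: -0.0004
```

>>> carry_out(
  increments=[
    [0,0,0,0,0,4,0],
    [0,0,0,0,0,12,0],
    [0,0,0,-30,0,0,0],
    [0,0,0,-55,0,0,0],
    [0,0,0,-60,0,0,0],
    [0,0,0,-60,0,0,0],
    [0,0,0,-40,0,0,0],
    [0,0,0,0,0,0,0],
  ],
)

```text
time: 29.7
ee_pos: [0.5023, 0.0011, 0.2816]
tcp_rot: [-93.7, 89.6, -2.2]
wrist_force: [0.2, -0.4, -0.6]
opening: 0.0003
```

Run:
```python
from p4 import *
A=tool();q=sensors.get_obs()['q'];print(A[:3,3])
X=D(0,-.074,.275);q=chk(A,X,5,q);plan(A,X,5,0)
Y=D(0,-.074,.172);q=chk(X,Y,3,q)
Y=D(0,-.18,.08);q=chk(X,Y,3,q)
im=snap('top','t13.png');cv2.imwrite('pics/t13c.png',cv2.resize(im[175:255,335:435,::-1],None,fx=7,fy=7,interpolation=cv2.INTER_CUBIC))
snap('wrist','w13.png')
```

```text
[0.50227095 0.00110251 0.28161667]
3 [-14, 2, 12, 100, 0, -16] 30 [ 0.505 -0.126  0.278]
5 [-23, 6, 16, 100, 0, -24] 30 [ 0.507 -0.211  0.275]
max step 4.8
[ [0, -0, 0.1, 1.3, 0.3, -42.4, 0], [0, -0, 0, 1.4, 0.3, -42.3, 0], [0, -0, 0.1, 1.3, 0.2, -42.4, 0], [0, -0, 0.1, 1.4, 0.3, -42.4, 0], [0, -0, 0.1, 1.3, 0.3, -42.3, 0] ]
3 [-23, 4, 2, 88, 0, -24] 42 [ 0.507 -0.211  0.172]
max step 5.0
3 [-32, 12, 1, 79, 0, -33] 51 [ 0.509 -0.317  0.08 ]
max step 7.0
```

View pics/w13.png

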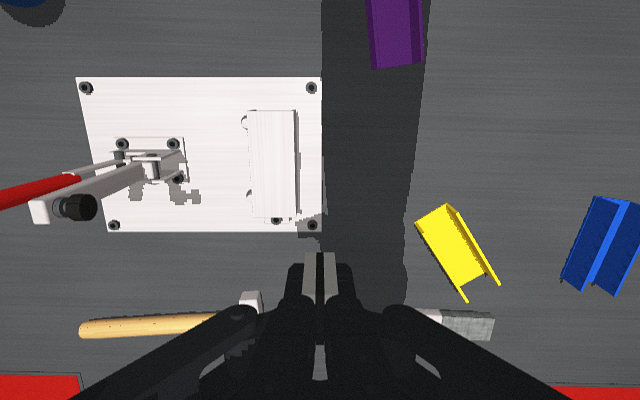

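View pics/t13c.png

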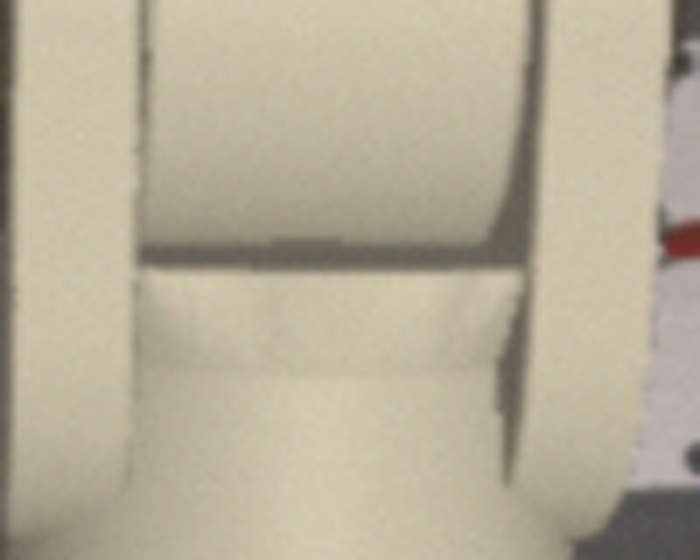

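Run:
```python
from p4 import *
T=tool()
a=cv2.imread('pics/w13.png');cv2.imwrite('pics/w13c.png',cv2.resize(a[90:240,225:335],None,fx=5,fy=5,interpolation=cv2.INTER_CUBIC))
w=lambda *p:((proj('wrist',P(*p),T)[0]-[225,90]+.5)*5-.5).round(0).tolist()
print('prof top',[w(x,y,.052) for x,y in((-.06,.06),(-.06,.11),(.06,.11),(.06,.06))])
print('pins',[w(x,.054,.028) for x in(-.045,.045)],'plate',[w(x,y,.012) for x,y in((-.095,.14),(.095,.14))],'stop',[w(x,y,.036) for x in(.06,.074) for y in (.07,.1)])
```

```text
prof top [[109.0, 107.0], [347.0, 107.0], [359.0, 642.0], [143.0, 642.0]]
pins [[109.0, 170.0], [133.0, 549.0]] plate [[489.0, -63.0], [487.0, 714.0]] stop [[197.0, 619.0], [322.0, 619.0], [200.0, 673.0], [323.0, 673.0]]
```

View pics/w13c.png

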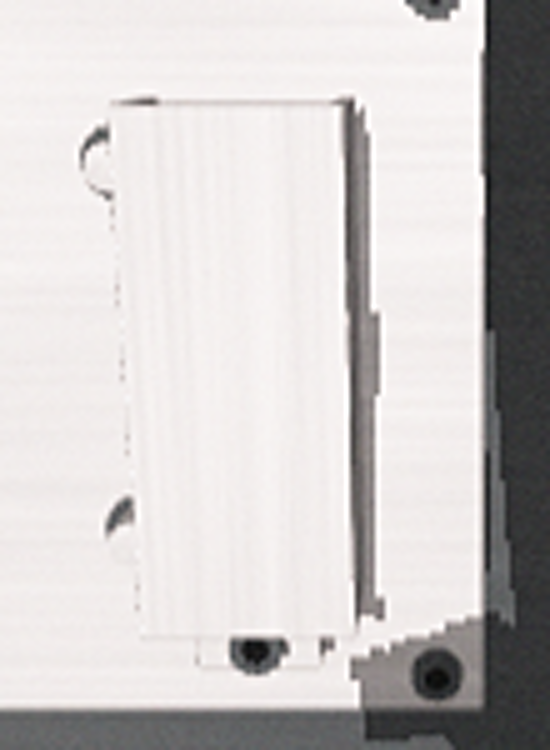

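The channel is seated squarely. Its ends are at crop rows 103 and 635, and its offset from the stop and plate edge is within about 0.6 mm of the seat. It lies against both pins. Now the lever.

>>> carry_out(
  increments=[
    [0,0,0,1,0,-30,0],
    [0,0,0,1,0,-50,0],
    [0,0,0,1,0.3,-60,0],
    [0,0,0,1,0.3,-50,0],
    [0,0,0,1.3,0.6,-22,0],
    [0,0,0,0,0,0,0],
    [0,0,0,0,0,0,0],
  ],
)

```text
time: 30.68
ee_pos: [0.5055, -0.2106, 0.2721]
tcp_rot: [28.0, 90.0, 119.5]
wrist_force: [-0.3, 0.2, -0.2]
opening: 0.0001
```

Run:
```python
from p4 import *
T=tool();print(rel(T,D(0,-.074,.172)))
im=snap('top','t14.png');cv2.imwrite('pics/t14c.png',cv2.resize(im[170:260,380:480,::-1],None,fx=6,fy=6,interpolation=cv2.INTER_CUBIC))
im=snap('side','s14.png');cv2.imwrite('pics/s14c.png',cv2.resize(im[80:210,300:440,::-1],None,fx=5,fy=4.5,interpolation=cv2.INTER_CUBIC))
snap('wrist','w14.png')
```

```text
(array([ 0.,  0., -0.]), array([100.1,  -1.1,  -0.2]))
```

View pics/w14.png

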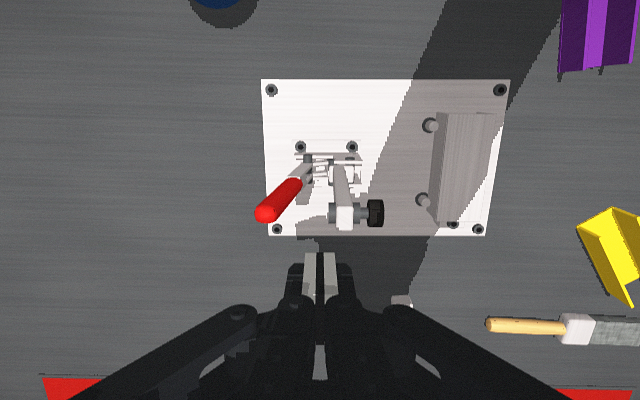

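View pics/s14c.png

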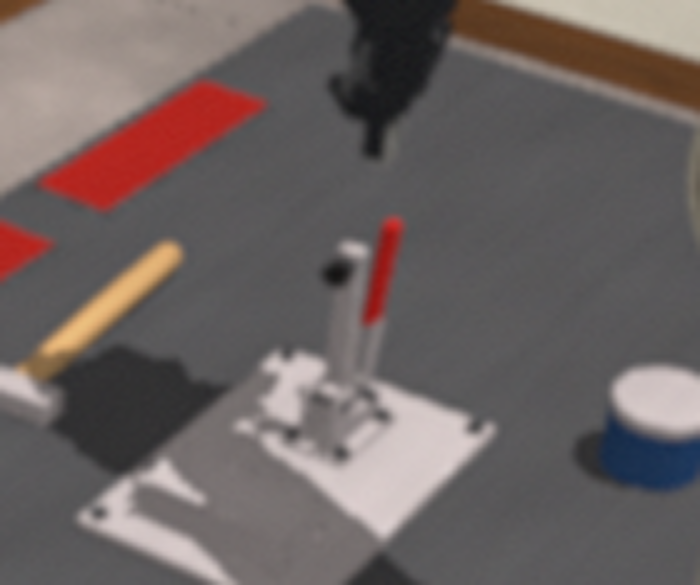

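Run:
```python
from p4 import *
T=tool()
a=cv2.imread('pics/w14.png');cv2.imwrite('pics/w14c.png',cv2.resize(a[140:270,240:400],None,fx=5,fy=5,interpolation=cv2.INTER_CUBIC))
for z in (.2,.19,.17):
    for u in (278,328): print(z,u,((onz('wrist',[(u,213.)],z,T)[0]-J)@np.c_[jx,jy,up]).round(4))
w=lambda *p:((proj('wrist',P(*p),T)[0]-[240,140]+.5)*5-.5).round(0).tolist()
print([w(0,y,z) for y,z in((-.061,.19),(-.087,.19),(-.112,.197),(-.0858,.17))])
```

```text
0.2 278 [-0.0027 -0.1024  0.2   ]
0.2 328 [-0.0027 -0.0686  0.2   ]
0.19 278 [ 0.0009 -0.1037  0.19  ]
0.19 328 [ 0.0009 -0.0684  0.19  ]
0.17 278 [ 0.0081 -0.1063  0.17  ]
0.17 328 [ 0.0081 -0.0679  0.17  ]
[[494.0, 361.0], [310.0, 361.0], [125.0, 378.0], [325.0, 317.0]]
```

View pics/w14c.png

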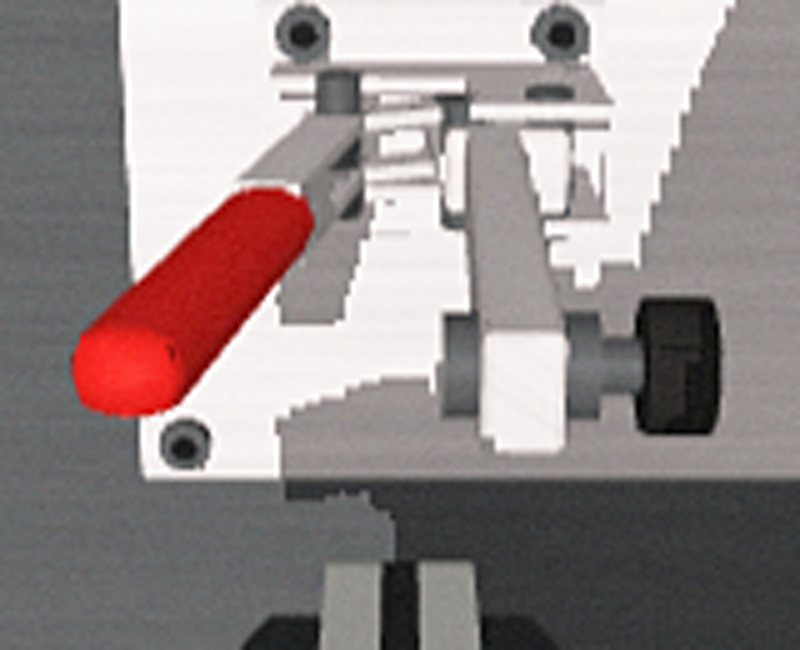

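>>> carry_out(
  increments=[
    [-10,0,0,0,0,0,0],
    [-10,0,0,0,0,0,0],
    [-10,0,0,0,0,0,0],
    [-10,0,0,0,0,0,0],
    [-10,0,0,0,0,0,0],
    [-10,0,0,0,0,0,0],
    [-10,0,0,0,0,0,0],
    [-10,0,0,0,0,0,0],
    [-10,0,0,0,0,0,0],
    [0,0,0,0,0,0,0],
  ],
)

```text
time: 32.08
ee_pos: [0.5058, -0.2106, 0.2731]
tcp_rot: [174.4, 89.9, -4.1]
wrist_force: [-0.2, 0.3, 0.6]
opening: -0.0
```

```bash
cat >> p4.py <<'E'
D2=lambda x,y,z:mk(P(x,y,z),-up,-jx)
def Cn(phi,r=.122,pen=0,e=.011):
    return (-.087-r*np.cos(phi)+(.0085-pen)*np.sin(phi)+e, .044+r*np.sin(phi)+(.0085-pen)*np.cos(phi))
E
python3 - <<'E'
from p4 import *
T=tool();q=sensors.get_obs()['q'];print(q.round(1))
X=D2(0,-.084,.172);print(rel(T,X))
q=chk(T,X,3,q)
prev=X
n=15
rows=[]
for i in range(n+1):
    y,z=Cn(1.41-1.15*i/n,pen=.002);B=D2(0,y,z);w,s=rel(prev,B);rows.append(s.tolist());prev=B
    q=ik(B,[q])[0]
print(q.round(0),rows,prev[:3,3])
E
```

```text
[ -22.6    5.8   15.7   99.8    0.  -114.1]
(array([ 0. , -0.1, -0. ]), array([101.1,  10.1,  -0.6]))
3 [-24, 5, 3, 89, 0, -115] 42 [ 0.507 -0.221  0.172]
max step 4.5
[ -33.   12.    2.   79.   -0. -124.] [[6.5, 5.1, -0.0], [1.4, 9.3, 0.0], [2.1, 9.1, 0.0], [2.8, 8.9, -0.0], [3.4, 8.7, 0.0], [4.1, 8.4, -0.0], [4.7, 8.1, 0.0], [5.3, 7.7, 0.0], [5.9, 7.3, 0.0], [6.4, 6.8, 0.0], [6.9, 6.3, -0.0], [7.4, 5.7, 0.0], [7.8, 5.1, -0.0], [8.2, 4.5, 0.0], [8.5, 3.9, 0.0], [8.8, 3.2, -0.0]] [ 0.50963196 -0.32886268  0.08164536]
```

>>> carry_out(
  increments=[
    [0,0,0,0,10.1,-0.6,0],
    [0,0,0,25,0,0,0],
    [0,0,0,30,0,0,0],
    [0,0,0,26,0,0,0],
    [0,0,0,20,0,0,0],
    [0,0,0,0,0,0,0],
  ],
)

```text
time: 32.83
ee_pos: [0.506, -0.2214, 0.1706]
tcp_rot: [-34.7, 89.9, 146.6]
wrist_force: [-0.4, -0.3, 1.0]
opening: -0.0001
```

Run:
```python
from p4 import *
T=tool();print(rel(T,D2(0,-.084,.172)))
im=snap('side','s15.png');cv2.imwrite('pics/s15c.png',cv2.resize(im[80:210,300:440,::-1],None,fx=5,fy=4.5,interpolation=cv2.INTER_CUBIC))
```

```text
(array([-0.1,  0.1,  0.1]), array([-1.4, -0.7, -0.8]))
```

View pics/s15c.png

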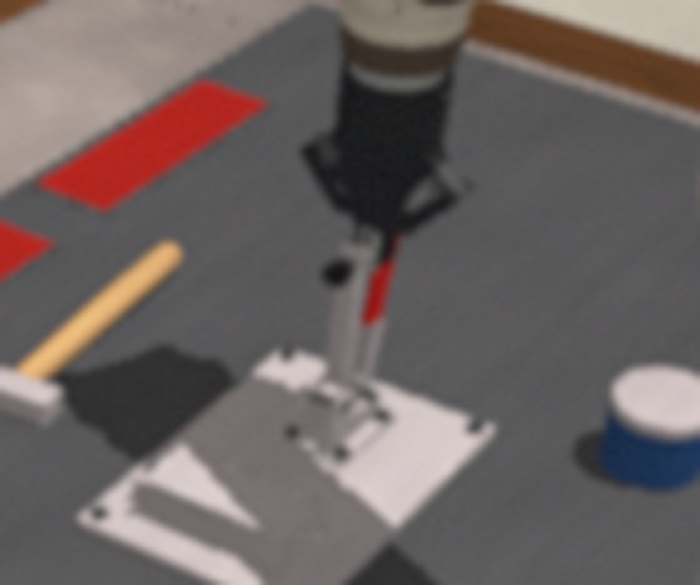

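The closed fingertip is between the lever and the arm with no contact force. Pushing the lever over.

>>> carry_out(
  increments=[
    [0,0,0,5,4.4,-0.6,0],
    [0,0,0,1.4,9.3,0,0],
    [0,0,0,2.1,9.1,0,0],
    [0,0,0,2.8,8.9,0,0],
  ],
)

```text
time: 33.38
ee_pos: [0.5083, -0.2539, 0.1609]
tcp_rot: [166.2, 89.9, -12.3]
wrist_force: [1.8, 1.9, 2.8]
opening: -0.0002
```

>>> carry_out(
  increments=[
    [0,0,0,3.4,8.7,0,0],
    [0,0,0,4.1,8.4,0,0],
    [0,0,0,4.7,8.1,0,0],
    [0,0,0,5.3,7.7,0,0],
    [0,0,0,5.9,7.3,0,0],
  ],
)

```text
time: 34.0
ee_pos: [0.5091, -0.2938, 0.1368]
tcp_rot: [172.6, 90.0, -5.8]
wrist_force: [0.2, -0.0, 0.7]
opening: 0.0
```

Run:
```python
from p4 import *
T=tool();print(((T[:3,3]-J)@np.c_[jx,jy,up]).round(4),sensors.get_obs()['wrist_force'].round(1))
im=snap('side','s16.png');cv2.imwrite('pics/s16c.png',cv2.resize(im[80:210,300:440,::-1],None,fx=5,fy=4.5,interpolation=cv2.INTER_CUBIC))
```

```text
[ 0.0004 -0.1571  0.1368] [ 0.2 -0.   0.7]
```

View pics/s16c.png

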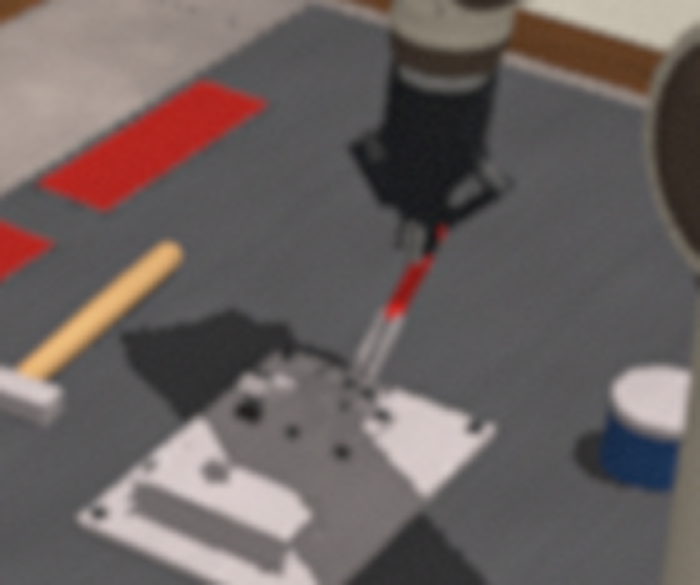

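>>> carry_out(
  increments=[
    [0,0,0,6.4,6.8,0,0],
    [0,0,0,6.9,6.3,0,0],
    [0,0,0,7.4,5.7,0,0],
    [0,0,0,7.8,5.1,0,0],
    [0,0,0,0,0,0,0],
  ],
)

```text
time: 34.67
ee_pos: [0.5095, -0.3172, 0.1078]
tcp_rot: [-78.4, 90.0, 103.1]
wrist_force: [-0.6, 0.5, 0.1]
opening: 0.0002
```

>>> carry_out(
  increments=[
    [0,0,0,8.2,4.5,0,0],
    [0,0,0,8.5,3.9,0,0],
    [0,0,0,5,2,0,0],
    [0,0,0,3,1,0,0],
  ],
)

```text
time: 35.17
ee_pos: [0.5102, -0.3287, 0.0837]
tcp_rot: [179.2, 89.9, 0.7]
wrist_force: [-0.7, -0.3, 1.3]
opening: 0.0005
```

>>> carry_out(
  increments=[
    [0,0,0,2,0,0,0],
    [0,0,0,2,0,0,0],
    [0,0,0,0,0,0,0],
  ],
)

```text
time: 35.55
ee_pos: [0.5104, -0.3287, 0.0824]
tcp_rot: [147.9, 89.8, -30.6]
wrist_force: [-3.6, 2.0, 15.9]
opening: -0.0001
```

>>> carry_out(
  increments=[
    [0,0,0,1,0,0,0],
    [0,0,0,0.5,0,0,0],
    [0,0,0,0,0,0,0],
  ],
)

```text
time: 35.92
ee_pos: [0.5105, -0.3288, 0.0822]
tcp_rot: [147.1, 89.8, -31.4]
wrist_force: [-8.2, 3.5, 24.2]
opening: -0.0003
```

Run:
```python
from p4 import *
T=tool();print(((T[:3,3]-J)@np.c_[jx,jy,up]).round(4),sensors.get_obs()['wrist_force'].round(1))
im=snap('side','s17.png');cv2.imwrite('pics/s17c.png',cv2.resize(im[80:210,300:440,::-1],None,fx=5,fy=4.5,interpolation=cv2.INTER_CUBIC))
snap('wrist','w17.png')
```

```text
[ 0.0009 -0.1922  0.0822] [-8.2  3.5 24.2]
```

View pics/s17c.png

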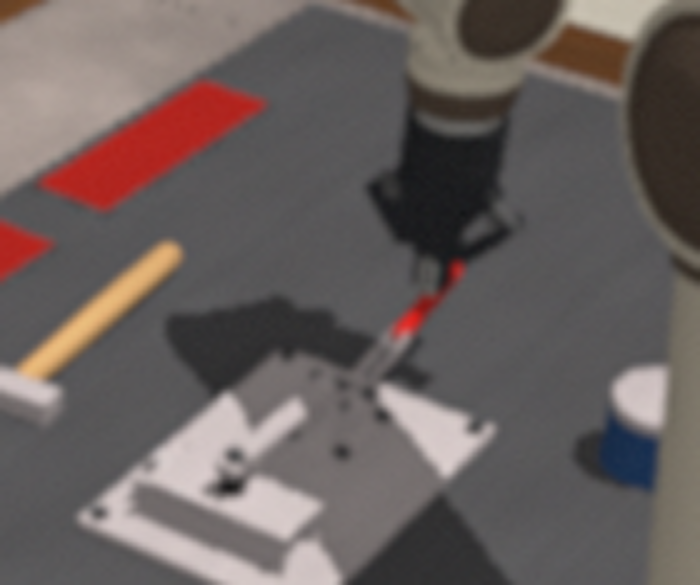

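View pics/w17.png

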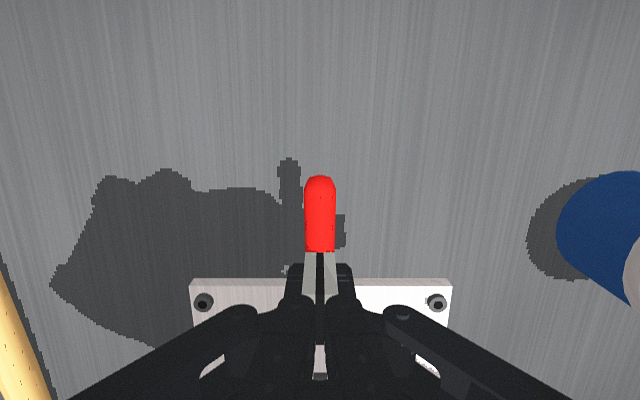

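>>> carry_out(
  increments=[
    [0,0,0,0.6,0,0,0],
    [0,0,0,-4,0,0,0],
    [0,0,0,-20,0,0,0],
    [0,0,0,-40,0,0,0],
    [0,0,0,-50,0,0,0],
    [0,0,0,-50,0,0,0],
    [0,0,0,-40,0,0,0],
    [0,0,0,0,0,0,0],
  ],
)

```text
time: 37.02
ee_pos: [0.5108, -0.3288, 0.2852]
tcp_rot: [152.7, 89.7, -25.8]
wrist_force: [0.1, -0.7, -0.3]
opening: 0.0
```

Run:
```python
from p4 import *
T=tool();q=sensors.get_obs()['q'];print(T[:3,3],q.round(0))
# look pose: tool down at jig (0.03?,) with camera to -jx side, as w13
X=mk(P(0,.03,.30),-up,jy);q=chk(T,X,10,q);plan(T,X,10,0)
snap('wrist','w18.png')
im=snap('side','s18.png');cv2.imwrite('pics/s18c.png',cv2.resize(im[110:220,300:440,::-1],None,fx=5,fy=5,interpolation=cv2.INTER_CUBIC))
im=snap('top','t18.png');cv2.imwrite('pics/t18c.png',cv2.resize(im[170:260,335:465,::-1],None,fx=6,fy=6,interpolation=cv2.INTER_CUBIC))
```

```text
[ 0.51077313 -0.32877258  0.2852261 ] [ -33.   15.   27.  102.    0. -124.]
3 [-27, 10, 22, 102, 0, -92] 28 [ 0.509 -0.262  0.29 ]
6 [-21, 6, 18, 102, 0, -59] 28 [ 0.507 -0.196  0.294]
9 [-14, 3, 16, 103, 0, -25] 28 [ 0.505 -0.129  0.299]
10 [-12, 2, 15, 103, 0, -13] 28 [ 0.504 -0.107  0.3  ]
max step 11.4
[ [9, -0, 0, -1.5, -22.2, 0.1, 0], [9, -0.1, 0, -1.6, -21.9, 3.6, 0], [9, 0, 0, -1.5, -21.1, 6.9, 0], [9, -0, 0, -1.5, -19.8, 10.2, 0], [9, -0.1, 0.1, -1.6, -17.9, 13.1, 0], [9, 0, -0, -1.5, -15.6, 15.8, 0], [9, -0, -0, -1.5, -13, 18.1, 0], [9, -0.1, -0, -1.6, -10, 19.8, 0], [9, -0, 0, -1.5, -6.8, 21.2, 0], [9, -0.1, 0, -1.4, -3.3, 21.9, 0] ]
```

View pics/s18c.png

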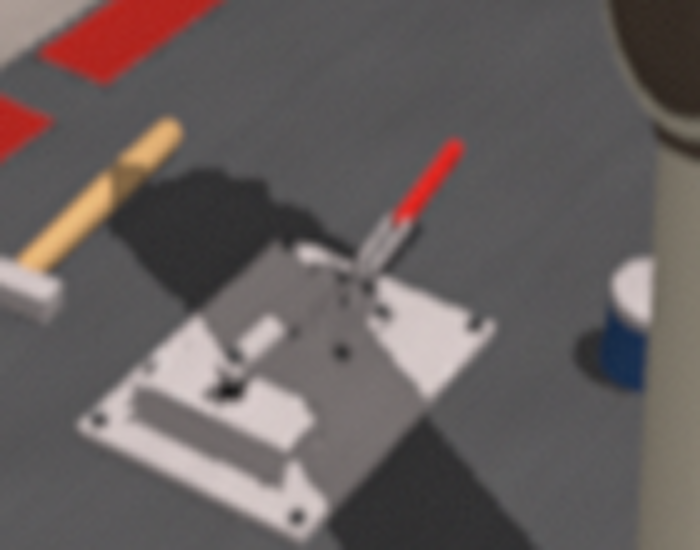

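View pics/t18c.png

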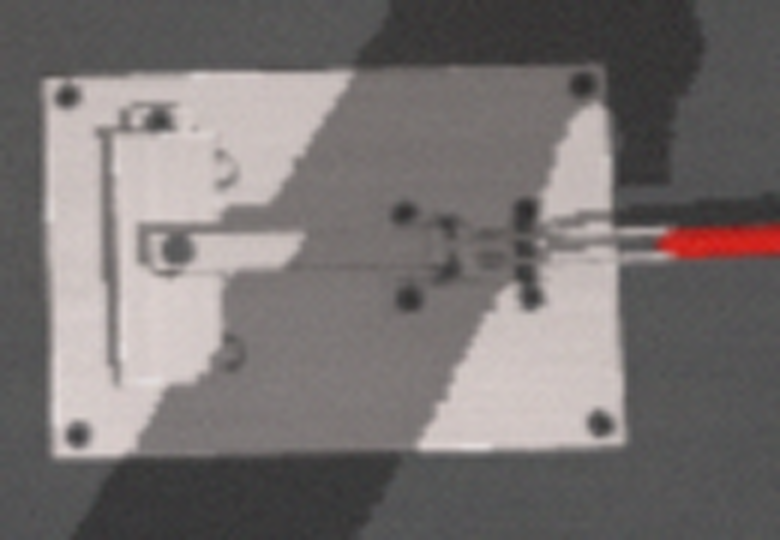

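Run:
```python
from p4 import *
c=lambda p:((proj('top',p)[0]-[335,170]+.5)*6-.5).round(0).tolist()
print('prof',[c(P(x,y,.052)) for x,y in((.06,.06),(.06,.11),(-.06,.11),(-.06,.06))],'stop back',c(P(.074,.085,.036)),'plate',c(P(.095,.14,.012)),c(P(-.095,.14,.012)))
s=lambda p:((proj('side',p)[0]-[300,110]+.5)*5-.5).round(0).tolist()
for phi in (.26,.31,.36,.46): print(phi,'lever end side',s(P(0,-.087-.155*np.cos(phi),.044+.155*np.sin(phi))))
a=cv2.imread('pics/s18.png');print(s(P(0,.085,.052)))
T=tool()
for phi in (.26,.36): print('wrist',proj('wrist',P(0,-.087-.155*np.cos(phi),.044+.155*np.sin(phi)),T))
```

```text
prof [[215.0, 131.0], [111.0, 133.0], [119.0, 383.0], [224.0, 381.0]] stop back [159.0, 108.0] plate [42.0, 75.0] [53.0, 458.0]
0.26 lever end side [458.0, 145.0]
0.31 lever end side [458.0, 139.0]
0.36 lever end side [457.0, 132.0]
0.46 lever end side [456.0, 121.0]
[232.0, 395.0]
wrist [[319.63961824 129.69294585]]
wrist [[319.6451574  136.41889724]]
```

View pics/w18.png

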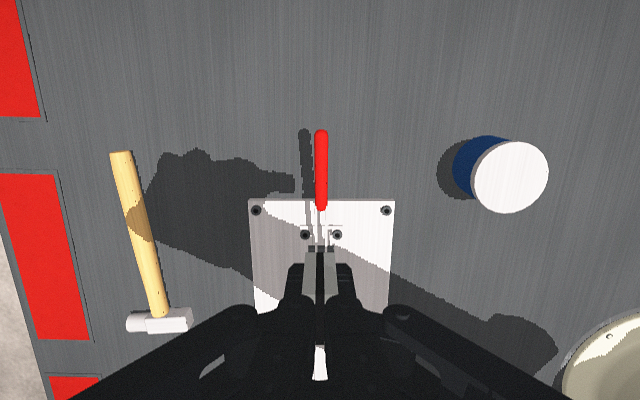

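>>> carry_out(
  increments=[
    [9,0,0,-1.5,-22.2,0,0],
    [9,0,0,-1.6,-21.9,3.6,0],
    [9,0,0,-1.5,-21.1,6.9,0],
    [9,0,0,-1.5,-19.8,10.2,0],
    [9,0,0,-1.6,-17.9,13.1,0],
    [9,0,0,-1.5,-15.6,15.8,0],
    [9,0,0,-1.5,-13,18.1,0],
    [9,0,0,-1.6,-10,19.8,0],
    [9,0,0,-1.5,-6.8,21.2,0],
    [9,0,0,-1.4,-3.3,21.9,0],
    [0,0,0,0,0,0,0],
    [0,0,0,0,0,0,0],
  ],
)

```text
time: 38.67
ee_pos: [0.503, -0.1068, 0.2962]
tcp_rot: [76.3, 90.0, 168.0]
wrist_force: [-0.2, -0.6, -0.0]
opening: -0.0002
```

Run:
```python
from p4 import *
T=tool();im=snap('wrist','w19.png')
cv2.imwrite('pics/w19c.png',cv2.resize(im[60:260,180:400,::-1],None,fx=3.5,fy=3,interpolation=cv2.INTER_CUBIC))
w=lambda *p:((proj('wrist',P(*p),T)[0]-[180,60]+.5)*[3.5,3]-.5).round(0).tolist()
print('prof top',[w(x,y,.052) for x,y in((-.06,.06),(-.06,.11),(.06,.11),(.06,.06))])
print('pins',[w(x,.054,.028) for x in(-.045,.045)],'plate',[w(x,y,.012) for x,y in((-.095,.14),(.095,.14))],'stop',[w(x,y,.036) for x in(.06,.074) for y in (.07,.1)])
```

```text
prof top [[588.0, 156.0], [747.0, 157.0], [723.0, 464.0], [578.0, 463.0]]
pins [[564.0, 192.0], [558.0, 411.0]] plate [[819.0, 60.0], [775.0, 507.0]] stop [[603.0, 450.0], [687.0, 451.0], [602.0, 482.0], [684.0, 482.0]]
```

View pics/w19c.png

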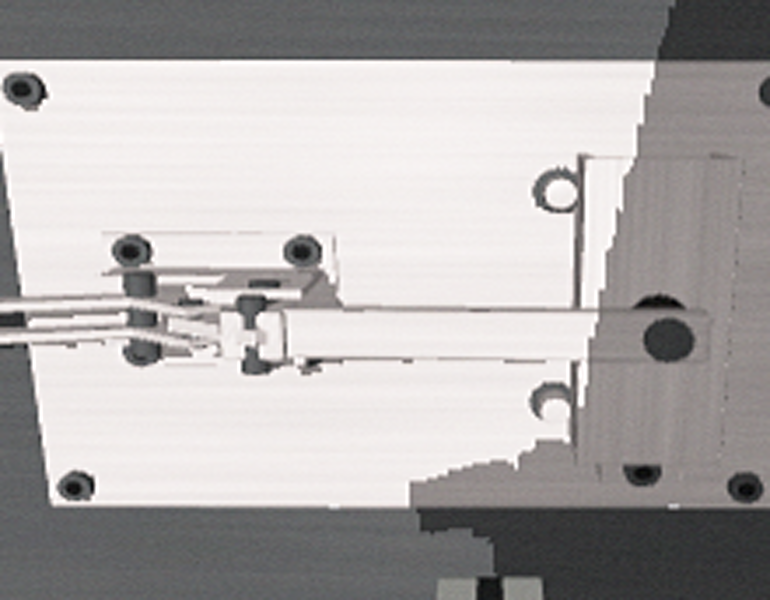

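The clamp is shut and the profile is seated. Its rows (156–463) match the seat prediction, both pins lie against its side, and the foot sits on the web. The lever end is at about row 130 in the wrist picture, against 129.7 predicted for fully shut. Handing in.

```bash
python3 -c "
from workcell import job_done
print(job_done())"
```

```text
the job is handed in; nothing more can be done
None
```

The grey U-profile is in the jig with its legs down, the toggle clamp is shut on it, and I handed the job in at about 39 s. I stood the profile on a sawn end, re-gripped it from the web side and pitched it over onto the base plate. Then I let go, pressed it once against the pins and pushed the lever over to its stop.

- **Last checks:** The wrist camera shows both ends within about 1 mm of the seat and its side against both pins (11 N when I pressed it there). The rubber foot is on the web. The lever stopped hard at 24 N, and its end appears where a fully shut lever should. The robot touches nothing, and I did not handle the hammer, brush, tube or tin.
- **End stop disagrees with the description:** It did not stop the profile, because its 30 mm wide, 24 mm high block fits inside the U's 42 mm opening. I first overran by about 5.6 mm without feeling any contact, then backed up. The end is therefore flush with the stop face by camera measurement, not by felt contact.
- **Side camera:** My fit of the base plate from its picture was poor on one edge and put the jig's centre about 5 mm off in y. I used the top and wrist cameras and the pin contact instead.

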